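# Tighten a filter cover in star order

## Robot

A 6-joint arm with a two-finger parallel gripper is mounted at the origin on the work surface. World frame = base frame: x ahead of the robot, y to its left, z up, the work surface at z = 0. Lengths are in m, angles in rad, forces in N, time in s.
With the tool pointing down it reaches from about 0.25 to 0.775 m from the base axis. Payload 8.9 kg.
Tool frame: the origin (TCP) lies midway between the tips of the shut fingers; the grasp point (between the pads) lies 19 mm behind it; z points along the fingers, y is the direction in which the jaws open and shut (so a half turn about z gives the same grasp; the last joint's range is limited). The gripper opens to 85 mm and grips with 20 to 120 N. Pads are 22 mm wide; open, the fingers measure 114 mm over their backs; the gripper's body (76 mm by 85 mm) begins 54 mm behind the grasp point. The pads swing forward as they close: fully open they stand 13 mm farther back than shut.
Start: joints at [-1.301, 0.291, -0.153, 1.127, 0, 1.431], TCP at [0.209, -0.482, 0.205] pointing down, gripper open.
Joint ranges: [-2.52, 2.52], [-0.91, 1.74], [-1.3, 1.37], [-1.96, 2.02], [-1.52, 1.47], [-3.14, 3.14]. Speed limits (rad/s): [2.22, 2.22, 2.79, 3.14, 3.14, 3.14].

## Interface

Orientations are given as [roll, pitch, yaw] about the fixed x, y, z axes, in that order (R = Rz(yaw) Ry(pitch) Rx(roll)).
In Python, from workcell import bot gives the robot as it stands. The module is installed in compiled form; this text tells all that it offers.
- The arm moves only by the shell command python3 -m jog 'ROWS' [FORCE]. ROWS is JSON, a list that holds one entry, the list of rows, each a list of 5 numbers: the opening, from 0 (shut) to 1 (fully open), then the shift along the tool's x, y, z as a fraction of full scale, then the turn about the tool's z as a fraction of full scale. A call has 1 to 5 rows; each row shifts and turns the commanded pose from where the row before left it, along the tool's axes as they then stand; what a row does not reach is not made up. Full scale, the value 1, is 0.25 m for a shift and pi rad for a turn. A row lasts 1/8 s, in which the tool goes at most 62.5 mm and 10.7 degrees, less where a joint would pass 70% of its speed; a pose out of reach is approached as far as the arm can. A call with a number of a shift or a turn outside -1 to 1 is refused whole. A call with a gripper value outside its range is refused whole. The fingers move at their own pace and stop on an object; FORCE is the grip in N (left out, the last holds). Time passes only in rows, so rows that do not move let the fingers close. It gives the time, the measured TCP pose, the force and the opening at its end, in the units of the state.
- bot.observe(): the state, without advancing time (a new reading comes with each control period).
- bot.get_image(name): name is "scene" or "top" or "wrist"; returns a dict with "pixels" (480x640x3 uint8, red, green, blue), "fx", "fy", "cx", "cy" (pixels), "rvec" (rotation vector, rad) and "tvec" (3), from world to camera coordinates, as OpenCV has them; the wrist camera has in their place "hand_eye" (4x4, takes a point from camera to tool coordinates, whose origin is the TCP and whose axes are the flange's). Camera axes: x right, y down, z forward; pixel columns grow to the right and rows downward; lengths in m; the calibration is good to about 2 mm. A picture is of the moment at which its call begins: read the wrist's pose just before it. There is no depth.
- bot.finish_job(): hands the job in, once; it reports no verdict.
The state is a dict: "time": time; "joint_positions": joint angles; "qd": joint speeds; "effort": joint torques, N m; "tool_pos": TCP position; "tool_rot": TCP orientation; "force": force on the tool from outside, world axes, zero at the start; "wrist_torque": the same for the moment, N m; "gripper_width": opening from 0.0 (shut) to 1.0 (fully open).
Only numpy, scipy, OpenCV 4.12 (cv2) and the standard library are available. Lean on these libraries where they do the work, as an engineer would, in place of code of your own. Each camera call takes 0.05 s, during which the arm holds its last target.

## Task

Tighten the pump's filter cover by its four wing knobs in star order, clockwise, in two passes: begin with the knob above the outlet pipe, then the one diagonally opposite, then the remaining two, and repeat in the same way. On the first pass turn each knob only until it is just snug (about 0.45 N m on the knob); on the second bring each firmly hand-tight (about 0.6 N m) without overtightening any (0.7 N m is too much). Leave the other things on the bench where they are.

Things in the scene. Friction and masses are not known exactly. Their poses are not given: they have to be found in the camera images.
- pot: grey painted filter pot of a pump, fixed to the bench, 224 mm across, 90 mm high, with one level outlet pipe (34 mm thick, ending 160 mm from the centre, axis 45 mm above the bench) along its own +x. Origin at the centre of its underside, z up. Four studs on a circle of 88 mm radius at 0, 90, 180, 270 degrees from +x.
- cover: round aluminium cover on the pot, 226 mm across, top face 108 mm above the bench, on a stiff rubber gasket that gives a little under load, so tightening one knob eases the others by up to 20 N. Origin at the centre of the pot's underside, axes as the pot's.
- knob_a: round black hub, 46 mm across, of the wing knob directly above the outlet pipe, on a vertical threaded stud. Origin on the stud axis at its underside. Clockwise from above tightens; it sinks 5 mm per radian (steep quick-acting thread). All four start loose by different amounts that their poses do not tell: each touches the cover after 0.1 to 0.6 rad of hub turning, then its load grows by about 115 N per radian of the hub.
- wing_a: black oblong grip on knob_a, 54 mm along its own x, 32 mm along y, 12 to 52 mm above its origin, which is the hub's. Grip it across the 32 mm about 36 mm above the origin. It sits on the hub through a torsion spring (6 N m per radian): while held it runs ahead of the hub by the torque over 6, and springs back when let go.
- knob_b: round black hub, 46 mm across, of the wing knob next after knob_a counter-clockwise seen from above, on a vertical threaded stud. Origin on the stud axis at its underside. Clockwise from above tightens; it sinks 5 mm per radian (steep quick-acting thread). The threads drag: any knob needs 0.34 N m to turn while loose, and 0.005 N m more per newton of load once it bears on the cover (22 N: 0.45 N m, snug; 52 N: 0.6 N m, tight). A knob stays where it is left.
- wing_b: black oblong grip on knob_b, 54 mm along its own x, 32 mm along y, 12 to 52 mm above its origin, which is the hub's. As wing_a.
- knob_c: round black hub, 46 mm across, of the wing knob diagonally opposite knob_a, on a vertical threaded stud. Origin on the stud axis at its underside. Clockwise from above tightens; it sinks 5 mm per radian (steep quick-acting thread). Otherwise as knob_a.
- wing_c: black oblong grip on knob_c, 54 mm along its own x, 32 mm along y, 12 to 52 mm above its origin, which is the hub's. As wing_a.
- knob_d: round black hub, 46 mm across, of the wing knob next after knob_a clockwise seen from above, on a vertical threaded stud. Origin on the stud axis at its underside. Clockwise from above tightens; it sinks 5 mm per radian (steep quick-acting thread). Otherwise as knob_a.
- wing_d: black oblong grip on knob_d, 54 mm along its own x, 32 mm along y, 12 to 52 mm above its origin, which is the hub's. As wing_a.
- wrench: steel wrench lying on the bench, bystander; origin at the middle of its length, on its underside
- grease: grey plastic jar with white lid, 64 mm across, 75 mm high, bystander; origin at the centre of its underside
- parts_bin: open cardboard parts bin, 200 x 110 x 90 mm, bystander; origin at the centre of its underside

How it is judged:
On the way, in this order (a step that is already met when the one before it is completed fails the run):
1. first pass: the knob above the outlet pipe snug (over 8 N on the cover) (contact force between knob_a and cover above 8 N), for 0.1 s.
2. first pass: the knob diagonally opposite snug (over 8 N on the cover) (contact force between knob_c and cover above 8 N), for 0.1 s.
3. first pass: one of the two remaining knobs snug (over 8 N on the cover) (contact force between any of knob_b, knob_d and cover above 8 N), for 0.1 s.
4. first pass: both remaining knobs snug (over 8 N on the cover) (contact force between each of knob_b, knob_d and cover above 8 N), for 0.1 s.
5. second pass: the knob above the outlet pipe tight (over 38 N on the cover) (contact force between knob_a and cover above 38 N), for 0.1 s.
6. second pass: the knob diagonally opposite tight (over 38 N on the cover) (contact force between knob_c and cover above 38 N), for 0.1 s.
7. second pass: one of the two remaining knobs tight (over 38 N on the cover) (contact force between any of knob_b, knob_d and cover above 38 N), for 0.1 s.
8. second pass: both remaining knobs tight (over 38 N on the cover) (contact force between each of knob_b, knob_d and cover above 38 N), for 0.1 s.
At the end, for the whole second after the job is handed in: all four knobs at rest, each pressing on the cover with 26 to 74 N (about 0.47 to 0.7 N m of turning torque) (contact force between knob_a and cover between 26 and 74 N and contact force between knob_b and cover between 26 and 74 N and contact force between knob_c and cover between 26 and 74 N and contact force between knob_d and cover between 26 and 74 N and angular speed of each of knob_a, knob_b, knob_c, knob_d below 0.05 rad/s); the robot touches nothing.
It fails at once if a knob overtightened: over 80 N on the cover (contact force between any of knob_a, knob_b, knob_c, knob_d and cover above 80 N).
It fails at once if the wrench moved by over 30 mm (distance of wrench from where it was at the start of the episode above 0.03 m).
It fails at once if the grease moved by over 30 mm (distance of grease from where it was at the start of the episode above 0.03 m).
It fails at once if the parts_bin moved by over 30 mm (distance of parts_bin from where it was at the start of the episode above 0.03 m).
It also fails if it takes over 72 s, if anything falls off the work surface, if the arm or the gripper's body presses on something with over 40 N, if the wrist force passes 120 N, or if a joint passes its speed limit or range.

## Working session

There is one attempt and no reset: what is moved stays moved. The work goes in short steps, Python scripts to look and compute and a shell command to move; the robot and the scene stay as the last step left them, time stands still between calls to the robot, and variables do not carry over. Pictures are saved under pics/ and viewed, and the job is handed in when it is done.

```bash
mkdir -p pics
python3 - <<'E'
from workcell import bot
import cv2
s=bot.observe();print(s)
for n in("scene","top","wrist"):
    d=bot.get_image(n);cv2.imwrite(f"pics/{n}0.png",d["pixels"][:,:,::-1])
    print(n,{k:v for k,v in d.items() if k!="pixels"})
E
```

```text
{'time': 0.0, 'joint_positions': array([-1.30132454e+00,  2.91288557e-01, -1.54095379e-01,  1.12668267e+00,
        1.34867290e-05,  1.43150201e+00]), 'qd': array([ 7.46835882e-04, -1.34184415e-03, -3.19398654e-03,  1.36591951e-03,
        4.58770709e-05, -1.50952619e-03]), 'effort': array([-2.90896678e-04, -5.37138462e+01,  3.31370723e+01,  1.54525379e-02,
       -4.60564024e-05, -1.49517126e-05]), 'tool_pos': array([ 0.20856605, -0.48130646,  0.20463956]), 'tool_rot': array([-3.14033656e+00, -1.89726352e-04,  4.08765983e-01]), 'force': array([-0.682344  , -0.46066703, -0.33490029]), 'wrist_torque': array([-0.05506415, -0.00206693,  0.04664875]), 'gripper_width': 0.996759035333197}
scene {'fx': 480.26000079175685, 'fy': 480.26000079175685, 'cx': 315.33640489328053, 'cy': 239.77681208168732, 'rvec': array([ 1.66695974,  2.1792968 , -0.60395434]), 'tvec': array([ 0.17016069, -0.43844705,  1.47895863])}
top {'fx': 446.66233106027823, 'fy': 446.66233106027823, 'cx': 311.69934769387015, 'cy': 236.93854278591897, 'rvec': array([ 2.15255381, -2.16651109,  0.10851423]), 'tvec': array([0.00422999, 0.60768693, 1.30560138])}
wrist {'fx': 353.9949723105667, 'fy': 353.9949723105667, 'cx': 319.8282586326953, 'cy': 240.3211230429077, 'hand_eye': array([[-5.30848840e-05, -9.52067473e-01, -3.05888090e-01,
         7.75733113e-02],
       [ 9.99999485e-01,  2.59569266e-04, -9.81444919e-04,
         1.39586910e-03],
       [ 1.01380093e-03, -3.05887984e-01,  9.52066969e-01,
        -1.68661473e-01],
       [ 0.00000000e+00,  0.00000000e+00,  0.00000000e+00,
         1.00000000e+00]])}
```

View pics/scene0.png

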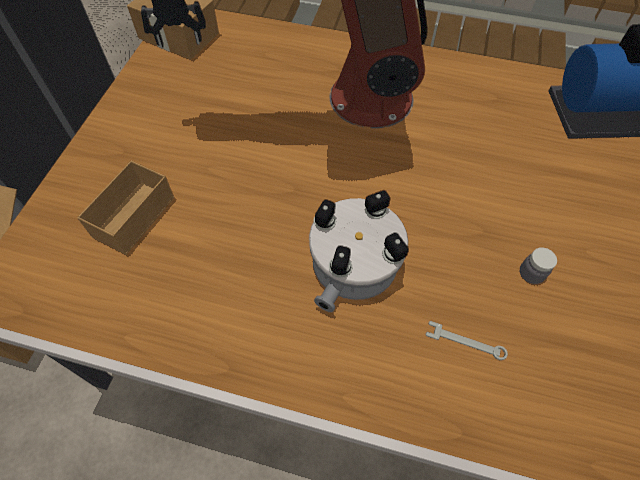

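View pics/top0.png

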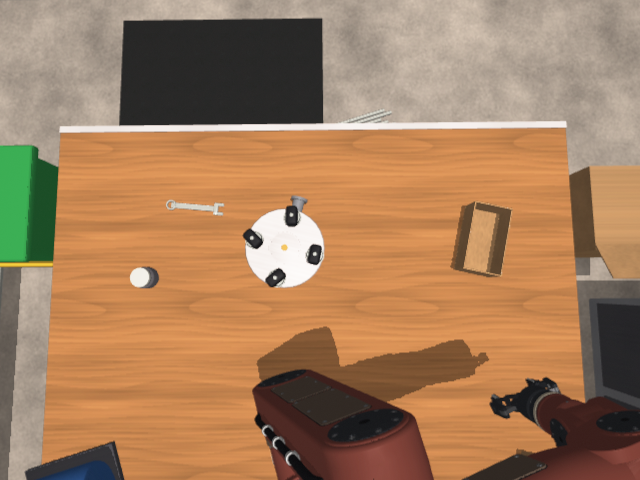

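View pics/wrist0.png

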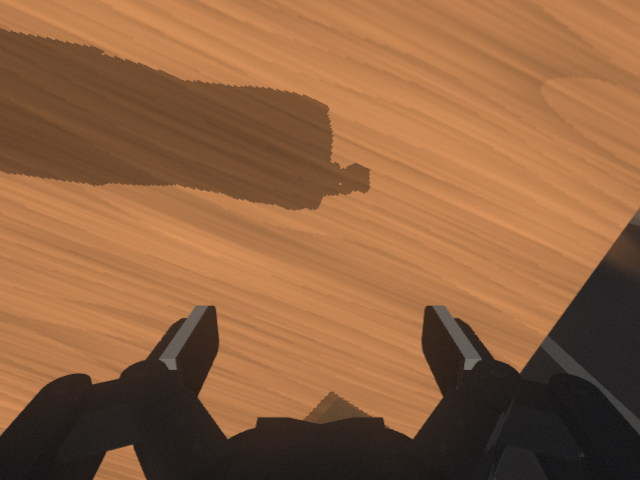

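```bash
cat > h.py <<'E'
from workcell import bot
import cv2, numpy as np
from scipy.spatial.transform import Rotation as Ro
def cam(n):
    s=bot.observe(); d=bot.get_image(n)
    K=np.array([[d["fx"],0,d["cx"]],[0,d["fy"],d["cy"]],[0,0,1]])
    if n=="wrist":
        T=np.eye(4);T[:3,:3]=Ro.from_euler("xyz",s["tool_rot"]).as_matrix();T[:3,3]=s["tool_pos"]
        M=T@np.asarray(d["hand_eye"]); R=M[:3,:3].T; t=-R@M[:3,3]
    else:
        R=cv2.Rodrigues(d["rvec"])[0]; t=np.asarray(d["tvec"])
    return d["pixels"][:,:,::-1].copy(),K,R,t
def ray(K,R,t,uv,z):
    d=R.T@np.linalg.inv(K)@np.array([uv[0],uv[1],1.]); c=-R.T@t
    return c+d*(z-c[2])/d[2]
def proj(K,R,t,P):
    return cv2.projectPoints(np.atleast_2d(P).astype(float),cv2.Rodrigues(R)[0],t,K,None)[0].reshape(-1,2)
E
python3 - <<'E'
from h import *
im,K,R,t=cam("top")
c=ray(K,R,t,(284.5,247.5),.108);print(c)
print(ray(K,R,t,(299,203),.06))
for p in[(292,216),(252,238),(275,278),(314,254)]: print(p,ray(K,R,t,p,.155)-c)
cv2.imwrite("pics/topc.png",cv2.resize(im[190:310,220:350],None,fx=5,fy=5,interpolation=cv2.INTER_CUBIC))
E
```

```text
[0.56995416 0.07658713 0.108     ]
[0.7062926  0.03710077 0.06      ]
(292, 216) [ 0.08237543 -0.02384772  0.047     ]
(252, 238) [0.02248996 0.08540361 0.047     ]
(275, 278) [-0.08659274  0.02224376  0.047     ]
(314, 254) [-0.02237102 -0.08347152  0.047     ]
```

View pics/topc.png

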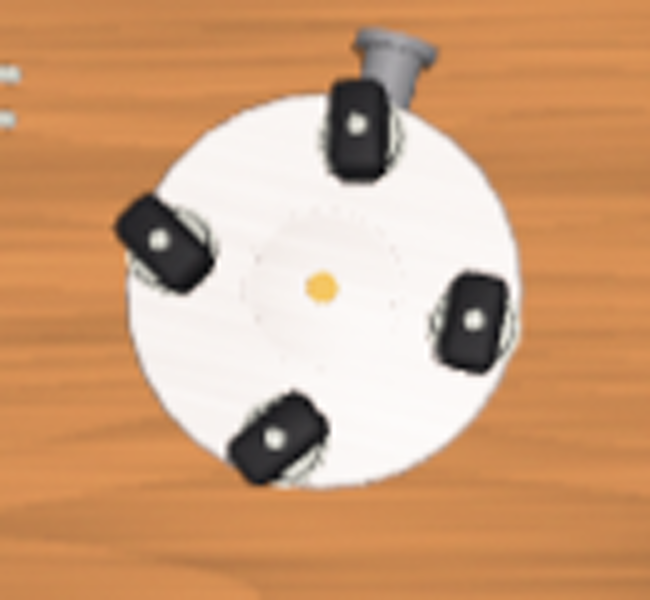

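```bash
python3 -m jog '[[[1,0.163,-0.132,-0.04,0],[1,0.163,-0.132,-0.04,0],[1,0.163,-0.132,-0.04,0],[1,0.163,-0.132,-0.04,0],[1,0.163,-0.132,-0.04,0]]]' 100
python3 -m jog '[[[1,0.163,-0.132,-0.04,0],[1,0.163,-0.132,-0.04,0],[1,0.163,-0.132,-0.04,0],[1,0.163,-0.132,-0.02,0],[1,0.163,-0.132,-0.02,0]]]'
```

```text
time: 0.82
tool_pos: [0.3305, -0.2478, 0.2555]
tool_rot: [3.141, -0.0, 0.408]
force: [0.8, -0.7, -0.2]
gripper_width: 0.997
time: 1.45
tool_pos: [0.452, -0.0152, 0.2955]
tool_rot: [3.141, -0.0, 0.409]
force: [0.9, -1.8, 0.2]
gripper_width: 1.004
```

```bash
python3 -m jog '[[[1,0.163,-0.132,0,0],[1,0.163,-0.132,0,0],[1,0,0,0,-0.059],[1,0,0,0,-0.059],[1,0,0,0,-0.059]]]'
python3 -m jog '[[[1,0,0,0,-0.059],[1,0,0,0,-0.059],[1,0,0,0,-0.059],[1,0,0,0,-0.059],[1,0,0,0,-0.059]]]'
python3 -m jog '[[[1,0,0,0,-0.059],[1,0,0,0,-0.059],[1,0,0,0,-0.059],[1,0,0,0,-0.059],[1,0,0,0,-0.059]]]'
python3 -m jog '[[[1,0,0,0,-0.059],[1,0,0,0,-0.05],[1,0,0,0,0]]]'
```

```text
time: 2.08
tool_pos: [0.4999, 0.0763, 0.2949]
tool_rot: [-3.141, 0.0, 0.972]
force: [0.5, 0.7, 0.8]
gripper_width: 1.0
time: 2.7
tool_pos: [0.4999, 0.076, 0.295]
tool_rot: [-3.141, -0.0, 1.898]
force: [0.5, -0.2, -0.4]
gripper_width: 1.0
time: 3.32
tool_pos: [0.4998, 0.076, 0.295]
tool_rot: [-3.141, -0.0, 2.824]
force: [-0.1, -0.5, 0.7]
gripper_width: 1.0
time: 3.7
tool_pos: [0.4999, 0.076, 0.2951]
tool_rot: [3.142, -0.0, -3.123]
force: [0.8, -0.1, -0.7]
gripper_width: 1.002
```

Run:
```python
from h import *
s=bot.observe();print(s['time'],s['tool_pos'],s['tool_rot'],s['joint_positions'],s['wrist_torque'])
im,K,R,t=cam("wrist");cv2.imwrite("pics/w1.png",im)
np.savez("w1.npz",K=K,R=R,t=t)
```

```text
3.7 [0.49990561 0.07602458 0.29507217] [ 3.14158134e+00 -2.80320023e-04 -3.12346270e+00] [ 6.24183074e-03  2.20812880e-01 -1.20342593e-02  1.33822962e+00
  7.97946874e-06 -1.18881215e-02] [-0.03477791  0.02554115  0.00181495]
```

View pics/w1.png

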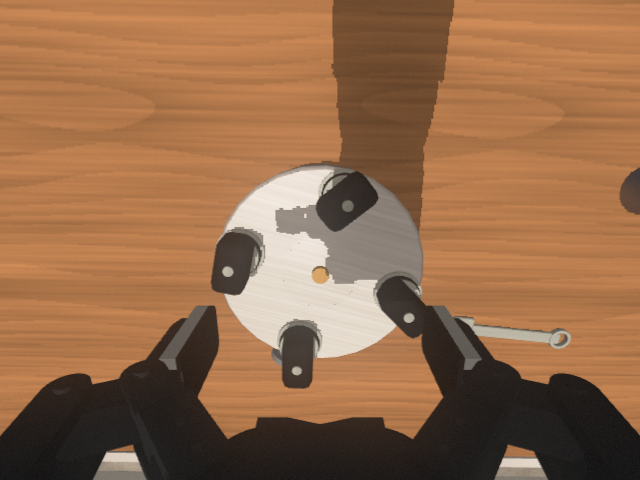

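Run:
```python
import cv2
im=cv2.imread("pics/w1.png")
cv2.imwrite("pics/w1c.png",cv2.resize(im[155:400,200:435],None,fx=2.45,fy=2.45,interpolation=cv2.INTER_CUBIC))
g=cv2.convertScaleAbs(im,alpha=3)
def crop(x,y,n): cv2.imwrite(n,cv2.resize(g[y:y+90,x:x+90],None,fx=3.3,fy=3.3,interpolation=cv2.INTER_CUBIC))
import numpy as np
t=[cv2.resize(g[y:y+90,x:x+90],None,fx=3.3,fy=3.3,interpolation=cv2.INTER_CUBIC) for x,y in((255,310),(360,255),(305,155),(195,215))]
cv2.imwrite("pics/w1d.png",np.vstack([np.hstack(t[:2]),np.hstack(t[2:])]))
```

```text
(no output)
```

View pics/w1d.png

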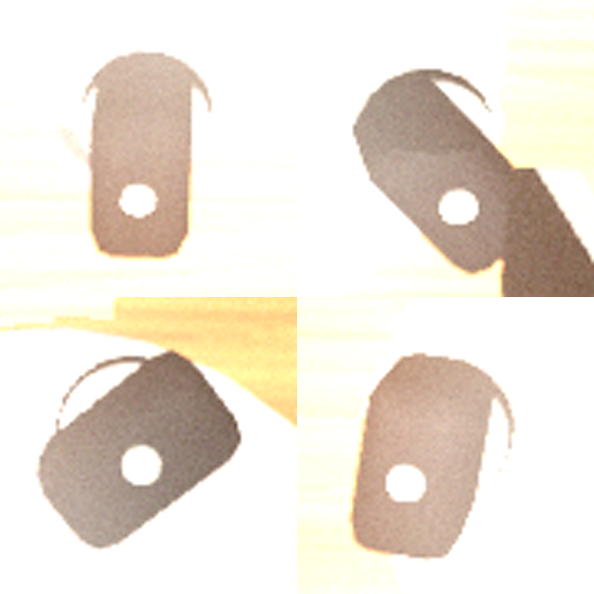

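```bash
cat > fit.py <<'E'
from h import *
from scipy.optimize import minimize
def model(x,y,z,yaw):
    pts=[]
    for sx in(-1,1):
        for sy in(-1,1):
            for zz in(.012,.052):
                for cx,cy in((.027,.010),(.021,.016)):
                    pts.append((sx*cx,sy*cy,zz))
    P=np.array(pts);c,s=np.cos(yaw),np.sin(yaw)
    W=np.c_[x+c*P[:,0]-s*P[:,1],y+s*P[:,0]+c*P[:,1],z+P[:,2]]
    a=np.linspace(0,2*np.pi,40)
    H=np.vstack([np.c_[x+.023*np.cos(a),y+.023*np.sin(a),np.full(40,z+h)] for h in(0,.012)])
    return W,H
def fit(im,K,R,t,x0,excl=None):
    g=im.max(axis=2)
    S=4
    c=proj(K,R,t,[x0[0],x0[1],.14])[0].astype(int)-55
    m=(cv2.resize(g[c[1]:c[1]+110,c[0]:c[0]+110],None,fx=S,fy=S,interpolation=cv2.INTER_LINEAR)<80).astype(np.uint8)
    def draw(p):
        o=np.zeros_like(m)
        for Q in model(*p):
            q=((proj(K,R,t,Q)-c+.5)*S*16).round().astype(np.int32)
            cv2.fillConvexPoly(o,cv2.convexHull(q.reshape(-1,1,2)),1,shift=4)
        return o
    dil=np.ones((25,25),np.uint8)
    def cost(q):
        p=np.array(x0)+q*np.array([.002,.002,.002,.1]); o=draw(p)
        roi=cv2.dilate(o,dil)>0
        return ((o!=m)&roi).sum()/o.sum()
    best=min((minimize(cost,np.r_[0,0,0,k],method="Nelder-Mead",options=dict(initial_simplex=np.vstack([np.r_[0,0,0,k]]+[np.r_[0,0,0,k]+1.5*e for e in np.eye(4)]))) for k in(-2,0,2)),key=lambda r:r.fun)
    p=np.array(x0)+best.x*np.array([.002,.002,.002,.1])
    o=draw(p); v=np.dstack([m*255,o*255,m*0]).astype(np.uint8)
    return p,best.fun,v
E
python3 - <<'E'
from fit import *
im=cv2.imread("pics/w1.png");f=np.load("w1.npz");K,R,t=f["K"],f["R"],f["t"]
dots=dict(a=(296.8,370.6),b=(408.8,317.7),c=(347.7,205.9),d=(227.7,271.4))
D={k:ray(K,R,t,v,.162)[:2] for k,v in dots.items()}
P=np.array([D[k] for k in"abcd"]);print(P)
from scipy.optimize import least_squares
th=np.arange(4)*np.pi/2
fun=lambda q:(np.c_[q[0]+.088*np.cos(q[2]+th),q[1]+.088*np.sin(q[2]+th)]-P).ravel()
r=least_squares(fun,[.57,.077,-.28]);print(r.x,np.abs(r.fun*1e3).round(2))
print((fun(r.x).reshape(-1,2)+P))
y0=dict(a=0,b=.7,c=-.7,d=-.2)
vs=[]
for k in"abcd":
    p,c,v=fit(im,K,R,t,[*D[k],.110,y0[k]]);print(k,p.round(4),round(c,3));vs.append(v)
cv2.imwrite("pics/fit1.png",cv2.resize(np.hstack(vs),(800,200)))
E
```

```text
[[ 0.65736882  0.05418728]
 [ 0.59484617  0.16211125]
 [ 0.48633636  0.09866926]
 [ 0.54969744 -0.00923432]]
[ 0.57206219  0.07643337 -0.25604278] [0.18 0.04 0.5  0.55 0.59 0.05 0.08 0.54]
[[ 0.65719337  0.05414698]
 [ 0.59434858  0.16156454]
 [ 0.48693102  0.09871975]
 [ 0.54977581 -0.00869781]]
a [0.6839 0.0512 0.0702 0.0302] 0.133
b [0.6114 0.1706 0.0744 0.8043] 0.193
c [ 0.4884  0.0996  0.09   -0.8928] 0.158
d [ 0.5625 -0.0181  0.0732 -0.1736] 0.147
```

View pics/fit1.png

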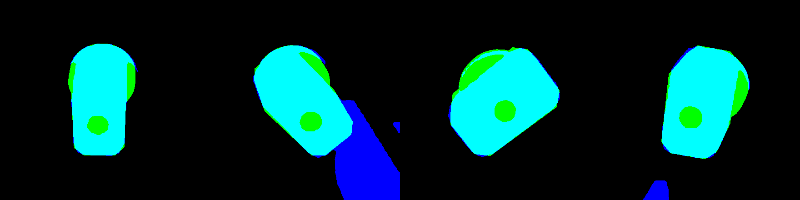

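Run:
```python
from fit import *
im=cv2.imread("pics/w1.png");f=np.load("w1.npz");K,R,t=f["K"],f["R"],f["t"]
C=dict(a=(.6572,.0541,.03),b=(.5943,.1616,.8),c=(.4869,.0987,-.89),d=(.5498,-.0087,-.17))
g=im.max(axis=2);m=((g<80)).astype(np.uint8)
S=4;M=cv2.resize(g,None,fx=S,fy=S)<80
for k in"abcd":
    x,y,y0=C[k]
    def dr(Q):
        o=np.zeros(M.shape,np.uint8)
        q=((proj(K,R,t,Q)+.5)*S*16).round().astype(np.int32)
        cv2.fillConvexPoly(o,cv2.convexHull(q.reshape(-1,1,2)),1,shift=4);return o>0
    best=[]
    for z in(.108,.110,.112,.115):
      for yy in np.arange(y0-.25,y0+.25,.02):
        W,H=model(x,y,z,yy);w=dr(W);h=dr(H)
        roi=cv2.dilate(w.astype(np.uint8),np.ones((21,21)))>0
        best.append((((w!=M)&roi&~(h&~w)).sum()/w.sum(),z,round(yy,3)))
    best.sort();print(k,[(round(float(a),3),b,float(c)) for a,b,c in best[:4]])
```

```text
a [(0.194, 0.108, -0.02), (0.194, 0.108, -0.04), (0.196, 0.108, -0.06), (0.197, 0.108, -0.0)]
b [(0.219, 0.108, 0.69), (0.22, 0.108, 0.67), (0.22, 0.108, 0.71), (0.221, 0.108, 0.65)]
c [(0.174, 0.108, -0.88), (0.174, 0.108, -0.84), (0.174, 0.108, -0.9), (0.175, 0.108, -0.86)]
d [(0.22, 0.108, -0.3), (0.22, 0.108, -0.28), (0.221, 0.108, -0.26), (0.221, 0.108, -0.32)]
```

Run:
```python
from fit import *
im=cv2.imread("pics/w1.png");f=np.load("w1.npz");K,R,t=f["K"],f["R"],f["t"]
C=dict(a=(.6572,.0541,-.02),b=(.5943,.1616,.7),c=(.4869,.0987,-.87),d=(.5498,-.0087,-.29))
g=cv2.convertScaleAbs(im,alpha=2.5);S=4
big=cv2.resize(g,None,fx=S,fy=S,interpolation=cv2.INTER_CUBIC)
for k,(x,y,yw) in C.items():
    W,H=model(x,y,.109,yw)
    for Q,col in((W,(0,0,255)),(H,(0,200,0)),(W[W[:,2]>.15],(255,0,0))):
        q=((proj(K,R,t,Q)+.5)*S).round().astype(np.int32)
        cv2.polylines(big,[cv2.convexHull(q.reshape(-1,1,2))],True,col,2)
    a=np.linspace(0,6.28,60)
q=((proj(K,R,t,np.c_[.5721+.113*np.cos(a),.0764+.113*np.sin(a),np.full(60,.108)])+.5)*S).astype(np.int32)
cv2.polylines(big,[q.reshape(-1,1,2)],True,(255,0,255),2)
cv2.imwrite("pics/ov.png",cv2.resize(big[150*S:400*S,190*S:440*S],(600,600),interpolation=cv2.INTER_AREA))
```

```text
(no output)
```

View pics/ov.png

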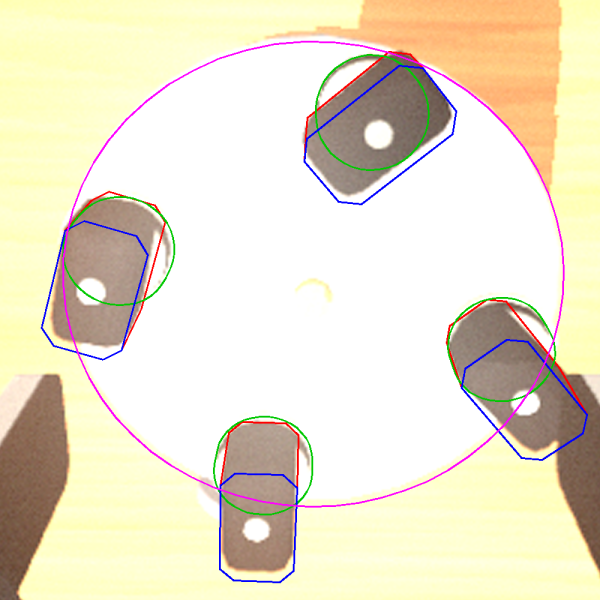

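```bash
python3 -m jog '[[[1,-0.209,-0.033,0.1,0],[1,-0.209,-0.033,0.1,0],[1,-0.209,-0.033,0.1,0],[1,0,0,0,0.012],[1,0,0,0,0]]]' 100
python3 - <<'E'
from h import *
s=bot.observe();print(s['time'],s['tool_pos'],s['tool_rot'],s['joint_positions'],s['force'],s['wrist_torque'])
im,K,R,t=cam("wrist");cv2.imwrite("pics/w2.png",im)
E
```

```text
time: 4.38
tool_pos: [0.6571, 0.0542, 0.2191]
tool_rot: [3.142, -0.002, 3.12]
force: [-0.4, -0.6, -0.1]
gripper_width: 1.003
4.375 [0.65709483 0.05417534 0.21906947] [ 3.14154802e+00 -1.80640002e-03  3.12032131e+00] [-2.85503781e-02  5.54488920e-01  2.90743804e-01  1.30885789e+00
  3.14856302e-05 -7.27902051e-03] [-0.44913618 -0.58891014 -0.09777212] [-0.00492978 -0.01208168 -0.02069719]
```

View pics/w2.png

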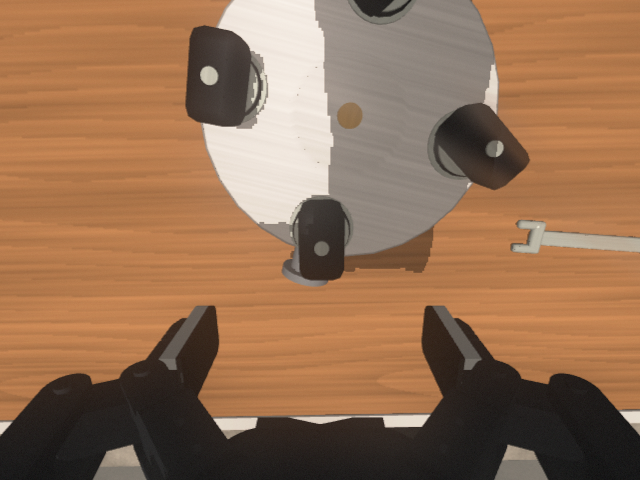

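```bash
python3 - <<'E'
from h import *
im,K,R,t=cam("wrist")
print(ray(K,R,t,(321.5,248.5),.161),ray(K,R,t,(209,75.5),.161),ray(K,R,t,(495,148.5),.161))
E
python3 -m jog '[[[1,0,0,0.184,0],[1,0,0,0.184,0],[1,0,0,0,0]]]' 100
python3 -m jog '[[[0.3,0,0,0,0],[0.3,0,0,0,0],[0.3,0,0,0,0],[0.3,0,0,0,0]]]' 100
python3 - <<'E'
from h import *
s=bot.observe();print(s['time'],s['tool_pos'],s['tool_rot'],s['force'],s['wrist_torque'],s['gripper_width'])
E
```

```text
[0.65748163 0.0540602  0.161     ] [ 0.5485697  -0.01007692  0.161     ] [0.59364681 0.16355329 0.161     ]
time: 4.85
tool_pos: [0.6545, 0.0545, 0.1263]
tool_rot: [3.142, -0.005, 3.123]
force: [0.3, -0.1, 0.5]
gripper_width: 0.995
time: 5.35
tool_pos: [0.6583, 0.0546, 0.1303]
tool_rot: [3.141, 0.003, 3.123]
force: [-0.9, 1.3, 9.9]
gripper_width: 0.332
5.35 [0.65827107 0.05462077 0.13029888] [3.14103078e+00 3.04795997e-03 3.12335162e+00] [-0.85027954  1.31867235  9.89169583] [ 0.25812378  0.25062009 -0.06068357] 0.332117365852382
```

```bash
python3 -m jog '[[[0.3,0,0,0,0],[0.3,0,0,0,0]]]'
python3 - <<'E'
from h import *
s=bot.observe();print(s['time'],s['tool_pos'],s['tool_rot'],s['force'],s['wrist_torque'],s['gripper_width'])
E
```

```text
time: 5.6
tool_pos: [0.6583, 0.0546, 0.1303]
tool_rot: [3.141, 0.003, 3.123]
force: [-0.7, 2.3, 8.6]
gripper_width: 0.33
5.6 [0.65830534 0.05462429 0.13033252] [3.14105643 0.00315389 3.12334856] [-0.69732532  2.31414134  8.62379774] [0.25954997 0.28174128 0.01027266] 0.3300954548748054
```

```bash
cat > m.py <<'E'
from h import *
import sys
n=int(sys.argv[1]) if len(sys.argv)>1 else 3
T=[];F=[]
for i in range(n):
    if i: bot.get_image("top")
    s=bot.observe();T.append(s['wrist_torque']);F.append(s['force'])
T=np.array(T)
print("t",s['time'],"pos",s['tool_pos'].round(4),"yaw",round(s['tool_rot'][2]%(2*np.pi),4),"F",np.mean(F,0).round(1),"Tz",T[:,2].round(3),"mean",T.mean(0).round(3),"g",round(s['gripper_width'],3))
E
python3 m.py
python3 -m jog '[[[0.3,0,0,0,0.024],[0.3,0,0,0,0]]]'; python3 m.py
python3 -m jog '[[[0.3,0,0,0.002,0.032],[0.3,0,0,0,0]]]'; python3 m.py
```

```text
t 5.7 pos [0.6583 0.0546 0.1303] yaw 3.1234 F [-1.4  1.6  8.8] Tz [0.01  0.055 0.022] mean [0.289 0.308 0.029] g 0.328
time: 5.95
tool_pos: [0.6583, 0.0545, 0.1303]
tool_rot: [3.141, 0.003, 3.047]
force: [-0.7, 0.6, 8.9]
gripper_width: 0.327
t 6.05 pos [0.6583 0.0546 0.1303] yaw 3.0484 F [-1.1  1.1  9. ] Tz [0.346 0.348 0.294] mean [0.153 0.323 0.329] g 0.324
time: 6.3
tool_pos: [0.6582, 0.0544, 0.1298]
tool_rot: [3.141, 0.003, 2.946]
force: [-1.5, 1.0, 9.5]
gripper_width: 0.333
t 6.4 pos [0.6582 0.0544 0.1297] yaw 2.9476 F [-1.7  0.6  9.2] Tz [0.345 0.333 0.302] mean [-0.007  0.365  0.327] g 0.33
```

```bash
python3 -m jog '[[[0.3,0,0,0.002,0.032],[0.3,0,0,0,0]]]' >/dev/null; python3 m.py
python3 -m jog '[[[0.3,0,0,0.002,0.032],[0.3,0,0,0,0]]]'>/dev/null; python3 m.py
```

```text
t 6.75 pos [0.6582 0.0543 0.1292] yaw 2.8472 F [-1.2 -0.   8.7] Tz [0.319 0.36  0.285] mean [-0.117  0.427  0.321] g 0.326
t 7.1 pos [0.6581 0.0541 0.1287] yaw 2.7464 F [-1.9 -0.2  9.5] Tz [0.293 0.317 0.293] mean [-0.211  0.518  0.301] g 0.324
```

```bash
python3 -m jog '[[[0.3,0,0,0.002,0.032],[0.3,0,0,0,0]]]' >/dev/null; python3 m.py
python3 -m jog '[[[0.3,0,0,0.001,0.016],[0.3,0,0,0,0]]]'>/dev/null; python3 m.py
```

```text
t 7.45 pos [0.658  0.054  0.1283] yaw 2.6459 F [-2.7 -0.9 10.1] Tz [0.34  0.293 0.313] mean [-0.319  0.629  0.315] g 0.326
t 7.8 pos [0.658  0.054  0.1281] yaw 2.5957 F [-3.5 -0.7 10.9] Tz [0.369 0.341 0.404] mean [-0.36   0.722  0.371] g 0.33
```

```bash
python3 -m jog '[[[0.3,0,0,0.001,0.016],[0.3,0,0,0,0]]]'>/dev/null; python3 m.py 4
python3 -m jog '[[[0.3,0,0,0.001,0.016],[0.3,0,0,0,0]]]'>/dev/null; python3 m.py 4
```

```text
t 8.2 pos [0.6579 0.0539 0.1279] yaw 2.5454 F [-2.9 -1.  11. ] Tz [0.409 0.375 0.345 0.381] mean [-0.493  0.819  0.377] g 0.33
t 8.6 pos [0.6579 0.0539 0.1277] yaw 2.4952 F [-3.1 -1.3 11.9] Tz [0.406 0.466 0.371 0.466] mean [-0.514  0.917  0.427] g 0.329
```

```bash
python3 -m jog '[[[1,0,0,0,0],[1,0,0,0,0],[1,0,0,-0.12,0],[1,0,0,-0.16,0],[1,0,0,0,0]]]'; python3 m.py 1
```

```text
time: 9.22
tool_pos: [0.6591, 0.0543, 0.1987]
tool_rot: [3.138, 0.004, 2.495]
force: [-0.1, 0.6, 1.2]
gripper_width: 0.996
t 9.225 pos [0.6591 0.0543 0.1987] yaw 2.4948 F [-0.1  0.6  1.2] Tz [-0.004] mean [ 0.013  0.03  -0.004] g 0.996
```

```bash
cat > go.py <<'E'
from h import *
import sys
x,y,z,w=map(float,sys.argv[1:5])
s=bot.observe();Rm=Ro.from_euler("xyz",s["tool_rot"]).as_matrix()
d=Rm.T@(np.array([x,y,z])-s["tool_pos"])/.25
dy=(s["tool_rot"][2]-w+np.pi)%(2*np.pi)-np.pi
print(s['time'],"pos",s['tool_pos'].round(4),"rot",s['tool_rot'].round(3),"shift",d.round(3),"turn",round(dy/np.pi,3),"j6",s["joint_positions"][5].round(2))
E
python3 go.py .4869 .0987 .1987 2.27
```

```text
9.225 pos [0.6591 0.0543 0.1987] rot [3.138 0.004 2.495] shift [ 0.657 -0.273 -0.004] turn 0.072 j6 0.62
```

```bash
python3 -m jog '[[[1,0.219,-0.091,-0.001,0],[1,0.219,-0.091,-0.001,0],[1,0.219,-0.091,0,0],[1,0,0,0,0.036],[1,0,0,0,0.036]]]'>/dev/null;python3 -m jog '[[[1,0,0,0,0]]]'; python3 go.py .4869 .0987 .1987 2.27
python3 - <<'E'
from h import *
im,K,R,t=cam("wrist");cv2.imwrite("pics/w3.png",im)
np.savez("w3.npz",K=K,R=R,t=t)
E
```

```text
time: 9.98
tool_pos: [0.4846, 0.0988, 0.1954]
tool_rot: [-3.141, -0.001, 2.269]
force: [0.2, 0.1, -0.2]
gripper_width: 0.996
9.975 pos [0.4846 0.0988 0.1954] rot [-3.141e+00 -1.000e-03  2.269e+00] shift [-0.006  0.007 -0.013] turn -0.0 j6 0.93
```

View pics/w3.png

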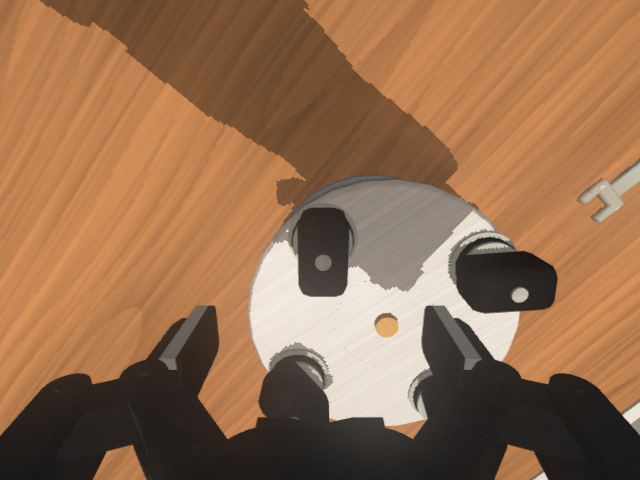

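Run:
```python
from h import *
f=np.load("w3.npz");K,R,t=f["K"],f["R"],f["t"]
print(ray(K,R,t,(322.5,263),.1615),ray(K,R,t,(520,295),.1615))
im=cv2.imread("pics/w3.png");cv2.imwrite("pics/w3c.png",cv2.resize(cv2.convertScaleAbs(im[195:310,280:370],alpha=2.5),None,fx=5,fy=5,interpolation=cv2.INTER_CUBIC))
```

```text
[0.4863681  0.09748854 0.1615    ] [0.59589795 0.16119563 0.1615    ]
```

View pics/w3c.png

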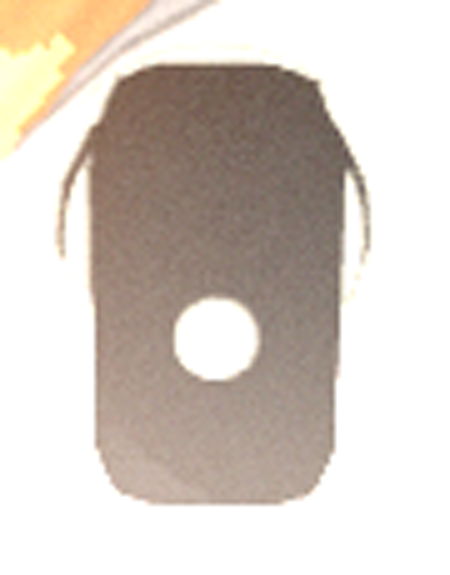

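```bash
python3 -m jog '[[[1,-0.006,0.006,0.133,0],[1,0,0,0.133,0],[1,0,0,0,0],[0.3,0,0,0,0],[0.3,0,0,0,0]]]' 100
python3 m.py 1;python3 -m jog '[[[0.3,0,0,0,0],[0.3,0,0,0,0],[0.3,0,0,0,0]]]' 100
python3 m.py
python3 -m jog '[[[0.3,0,0,0,0.024],[0.3,0,0,0,0]]]' >/dev/null; python3 m.py
```

```text
time: 10.65
tool_pos: [0.4881, 0.0987, 0.1307]
tool_rot: [3.14, 0.001, 2.269]
force: [0.5, 0.2, -0.3]
gripper_width: 0.603
t 10.65 pos [0.4881 0.0987 0.1307] yaw 2.2691 F [ 0.5  0.2 -0.3] Tz [0.033] mean [-0.03  -0.04   0.033] g 0.603
time: 11.02
tool_pos: [0.4877, 0.0985, 0.1308]
tool_rot: [3.14, 0.001, 2.269]
force: [-2.6, -1.0, 10.8]
gripper_width: 0.324
t 11.125 pos [0.4877 0.0985 0.1308] yaw 2.2687 F [-2.8 -1.2 10.2] Tz [-0.041 -0.039  0.072] mean [-0.219  0.579 -0.003] g 0.325
t 11.475 pos [0.4876 0.0984 0.1307] yaw 2.1938 F [-2.5 -1.7 10.3] Tz [0.349 0.332 0.263] mean [-0.354  0.641  0.315] g 0.325
```

```bash
for i in 1; do python3 -m jog '[[[0.3,0,0,0.002,0.032],[0.3,0,0,0,0]]]' >/dev/null; python3 m.py;
python3 -m jog '[[[0.3,0,0,0.002,0.032],[0.3,0,0,0,0]]]'>/dev/null; python3 m.py; done
```

```text
t 11.825 pos [0.4875 0.0983 0.1303] yaw 2.0931 F [-3.1 -2.   9.9] Tz [0.318 0.326 0.314] mean [-0.421  0.686  0.319] g 0.324
t 12.175 pos [0.4874 0.0983 0.1297] yaw 1.9925 F [-3.2 -2.4 10.9] Tz [0.356 0.332 0.334] mean [-0.49   0.828  0.341] g 0.325
```

```bash
python3 -m jog '[[[0.3,0,0,0.001,0.016],[0.3,0,0,0,0]]]' >/dev/null; python3 m.py 4
python3 -m jog '[[[0.3,0,0,0.001,0.016],[0.3,0,0,0,0]]]' >/dev/null; python3 m.py 4
```

```text
t 12.575 pos [0.4873 0.0983 0.1295] yaw 1.9424 F [-4.2 -2.1 11.2] Tz [0.326 0.355 0.348 0.309] mean [-0.534  0.898  0.334] g 0.323
t 12.975 pos [0.4872 0.0983 0.1293] yaw 1.8922 F [-4.2 -2.3 11.9] Tz [0.316 0.318 0.339 0.33 ] mean [-0.546  0.976  0.326] g 0.323
```

```bash
python3 -m jog '[[[0.3,0,0,0.002,0.032],[0.3,0,0,0,0]]]' >/dev/null; python3 m.py 4
python3 -m jog '[[[0.3,0,0,0.001,0.016],[0.3,0,0,0,0]]]' >/dev/null; python3 m.py 4
```

```text
t 13.375 pos [0.4871 0.0982 0.1288] yaw 1.7916 F [-4.9 -2.6 13.4] Tz [0.389 0.317 0.368 0.367] mean [-0.583  1.169  0.36 ] g 0.329
t 13.775 pos [0.4871 0.0982 0.1287] yaw 1.7414 F [-5.  -2.5 14.4] Tz [0.36  0.355 0.375 0.424] mean [-0.663  1.314  0.379] g 0.328
```

```bash
python3 -m jog '[[[0.3,0,0,0.001,0.016],[0.3,0,0,0,0]]]' >/dev/null; python3 m.py 4
python3 -m jog '[[[0.3,0,0,0.001,0.016],[0.3,0,0,0,0]]]' >/dev/null; python3 m.py 5
```

```text
t 14.175 pos [0.487  0.0982 0.1285] yaw 1.6912 F [-5.5 -2.9 15.5] Tz [0.412 0.369 0.434 0.424] mean [-0.648  1.444  0.41 ] g 0.325
t 14.625 pos [0.487  0.0982 0.1283] yaw 1.641 F [-6.7 -2.8 16.5] Tz [0.403 0.409 0.42  0.425 0.393] mean [-0.664  1.513  0.41 ] g 0.325
```

```bash
python3 -m jog '[[[1,0,0,0,0],[1,0,0,0,0],[1,0,0,-0.12,0],[1,0,0,-0.14,0],[1,0,0,0,0]]]'>/dev/null; python3 go.py .595 .1613 .197 3.84
```

```text
15.25 pos [0.489  0.0988 0.194 ] rot [ 3.137 -0.     1.64 ] shift [ 0.22  0.44 -0.01] turn -0.7 j6 1.55
```

```bash
python3 -m jog '[[[1,0.11,0.22,-0.005,0],[1,0.11,0.22,-0.005,0],[1,0,0,0,-0.059],[1,0,0,0,-0.059],[1,0,0,0,-0.059]]]'>/dev/null
python3 -m jog '[[[1,0,0,0,-0.059],[1,0,0,0,-0.059],[1,0,0,0,-0.059],[1,0,0,0,-0.059],[1,0,0,0,-0.059]]]'>/dev/null
python3 -m jog '[[[1,0,0,0,-0.059],[1,0,0,0,-0.059],[1,0,0,0,-0.059],[1,0,0,0,-0.051],[1,0,0,0,0]]]'>/dev/null
python3 go.py .595 .1613 .197 3.84
python3 - <<'E'
from h import *
im,K,R,t=cam("wrist");cv2.imwrite("pics/w4.png",im)
np.savez("w4.npz",K=K,R=R,t=t)
E
```

```text
17.125 pos [0.5927 0.1611 0.1932] rot [ 3.141e+00 -1.000e-03 -2.445e+00] shift [-0.008 -0.005 -0.015] turn -0.001 j6 -0.55
```

View pics/w4.png

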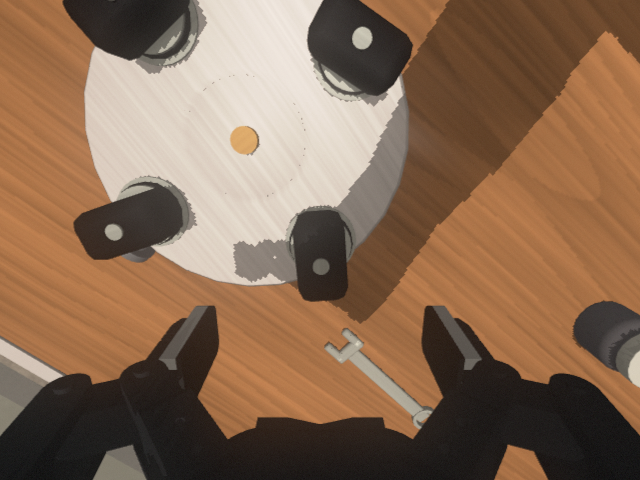

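Run:
```python
from h import *
f=np.load("w4.npz");K,R,t=f["K"],f["R"],f["t"]
print(ray(K,R,t,(321,266),.1615))
im=cv2.imread("pics/w4.png");cv2.imwrite("pics/w4c.png",cv2.resize(cv2.convertScaleAbs(im[195:310,275:365],alpha=2.5),None,fx=5,fy=5,interpolation=cv2.INTER_CUBIC))
```

```text
[0.59383179 0.16178511 0.1615    ]
```

View pics/w4c.png

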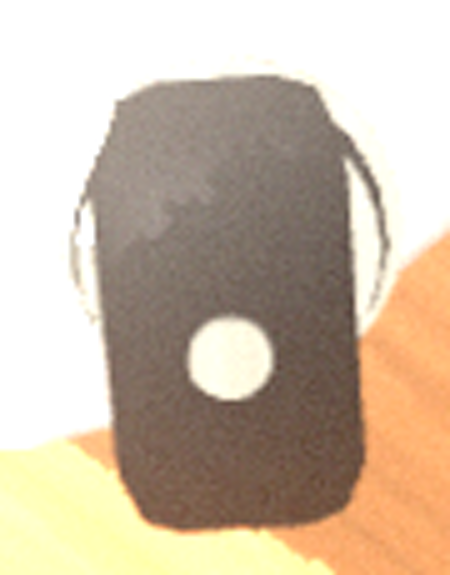

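```bash
python3 -m jog '[[[1,-0.005,-0.001,0.126,-0.014],[1,0,0,0.126,0],[1,0,0,0,0],[0.3,0,0,0,0],[0.3,0,0,0,0]]]' 100 >/dev/null
python3 -m jog '[[[0.3,0,0,0,0],[0.3,0,0,0,0],[0.3,0,0,0,0]]]' 100
python3 m.py
python3 -m jog '[[[0.3,0,0,0,0.024],[0.3,0,0,0,0]]]' >/dev/null; python3 m.py
```

```text
time: 18.18
tool_pos: [0.5944, 0.1623, 0.1328]
tool_rot: [-3.141, 0.002, -2.4]
force: [-3.2, 2.0, 10.0]
gripper_width: 0.324
t 18.275 pos [0.5945 0.1624 0.1328] yaw 3.8837 F [-3.   2.   9.1] Tz [0.032 0.077 0.059] mean [0.339 0.701 0.056] g 0.32
t 18.625 pos [0.5944 0.1623 0.1327] yaw 3.8085 F [-3.1  1.5  7.7] Tz [0.339 0.332 0.375] mean [0.262 0.663 0.349] g 0.326
```

```bash
python3 -m jog '[[[0.3,0,0,0.002,0.032],[0.3,0,0,0,0]]]' >/dev/null; python3 m.py
python3 -m jog '[[[0.3,0,0,0.002,0.032],[0.3,0,0,0,0]]]'>/dev/null; python3 m.py
```

```text
t 18.975 pos [0.5945 0.1623 0.1322] yaw 3.708 F [-3.3  1.3  8.4] Tz [0.378 0.297 0.3  ] mean [0.241 0.646 0.325] g 0.324
t 19.325 pos [0.5945 0.1623 0.1317] yaw 3.6074 F [-2.9  2.2  8.9] Tz [0.317 0.32  0.371] mean [0.17  0.634 0.336] g 0.322
```

```bash
python3 -m jog '[[[0.3,0,0,0.002,0.032],[0.3,0,0,0,0]]]' >/dev/null; python3 m.py
python3 -m jog '[[[0.3,0,0,0.001,0.016],[0.3,0,0,0,0]]]'>/dev/null; python3 m.py 4
```

```text
t 19.675 pos [0.5945 0.1622 0.1312] yaw 3.5069 F [-2.7  1.2  8.9] Tz [0.344 0.301 0.306] mean [0.174 0.645 0.317] g 0.322
t 20.075 pos [0.5945 0.1622 0.131 ] yaw 3.4567 F [-3.4  1.5  8.8] Tz [0.305 0.325 0.31  0.337] mean [0.127 0.671 0.319] g 0.325
```

```bash
python3 -m jog '[[[0.3,0,0,0.002,0.032],[0.3,0,0,0,0]]]' >/dev/null; python3 m.py 4
python3 -m jog '[[[0.3,0,0,0.001,0.016],[0.3,0,0,0,0]]]'>/dev/null; python3 m.py 4
```

```text
t 20.475 pos [0.5944 0.1621 0.1305] yaw 3.3561 F [-3.2  1.   8.7] Tz [0.296 0.335 0.321 0.334] mean [0.079 0.682 0.322] g 0.324
t 20.875 pos [0.5944 0.1621 0.1302] yaw 3.3059 F [-3.3  0.9  8.7] Tz [0.368 0.336 0.357 0.325] mean [0.051 0.687 0.346] g 0.325
```

```bash
python3 -m jog '[[[0.3,0,0,0.002,0.032],[0.3,0,0,0,0]]]' >/dev/null; python3 m.py 4
python3 -m jog '[[[0.3,0,0,0.001,0.016],[0.3,0,0,0,0]]]'>/dev/null; python3 m.py 4
```

```text
t 21.275 pos [0.5944 0.1621 0.1297] yaw 3.2053 F [-3.3  0.7  8.9] Tz [0.355 0.296 0.311 0.332] mean [-0.01   0.745  0.324] g 0.325
t 21.675 pos [0.5944 0.1621 0.1295] yaw 3.1551 F [-3.8  1.   9.8] Tz [0.376 0.324 0.349 0.312] mean [-0.029  0.781  0.34 ] g 0.323
```

```bash
python3 -m jog '[[[0.3,0,0,0.001,0.016],[0.3,0,0,0,0]]]' >/dev/null; python3 m.py 4
python3 -m jog '[[[0.3,0,0,0.001,0.016],[0.3,0,0,0,0]]]'>/dev/null; python3 m.py 4
```

```text
t 22.075 pos [0.5944 0.1621 0.1294] yaw 3.1048 F [-3.7  0.4  9.8] Tz [0.384 0.348 0.351 0.408] mean [-0.07   0.854  0.373] g 0.323
t 22.475 pos [0.5944 0.162  0.1292] yaw 3.0546 F [-3.8  0.2 10.7] Tz [0.373 0.385 0.359 0.45 ] mean [-0.105  0.897  0.392] g 0.327
```

```bash
python3 -m jog '[[[0.3,0,0,0.001,0.016],[0.3,0,0,0,0]]]' >/dev/null; python3 m.py 5
```

```text
t 22.925 pos [0.5944 0.162  0.129 ] yaw 3.0043 F [-3.8  0.4 11.7] Tz [0.416 0.404 0.374 0.393 0.442] mean [-0.133  0.956  0.406] g 0.324
```

```bash
python3 -m jog '[[[0.3,0,0,0.001,0.016],[0.3,0,0,0,0]]]' >/dev/null; python3 m.py 5
python3 -m jog '[[[1,0,0,0,0],[1,0,0,0,0],[1,0,0,-0.12,0],[1,0,0,-0.14,0],[1,0,0,0,0]]]'>/dev/null; python3 go.py .5495 -.0092 .197 2.86
```

```text
t 23.375 pos [0.5944 0.162  0.1288] yaw 2.9541 F [-4.2 -0.  12.1] Tz [0.425 0.366 0.447 0.462 0.403] mean [-0.159  1.03   0.42 ] g 0.328
24.0 pos [0.5959 0.1619 0.1946] rot [3.14  0.005 2.953] shift [ 0.054 -0.707 -0.011] turn 0.03 j6 0.34
```

```bash
python3 -m jog '[[[1,0.018,-0.236,-0.005,0],[1,0.018,-0.236,-0.005,0],[1,0.018,-0.235,0,0.03],[1,0,0,0,0],[1,0,0,0,0]]]'>/dev/null
python3 go.py .5495 -.0092 .129 2.86
python3 - <<'E'
from h import *
im,K,R,t=cam("wrist");cv2.imwrite("pics/w5.png",im)
np.savez("w5.npz",K=K,R=R,t=t)
cv2.imwrite("pics/w5c.png",cv2.resize(cv2.convertScaleAbs(im[195:310,275:365],alpha=2.5),None,fx=5,fy=5,interpolation=cv2.INTER_CUBIC))
E
```

```text
24.625 pos [ 0.5477 -0.0094  0.1939] rot [ 3.141e+00 -1.000e-03  2.859e+00] shift [-0.007  0.003  0.26 ] turn -0.0 j6 0.13
```

View pics/w5.png

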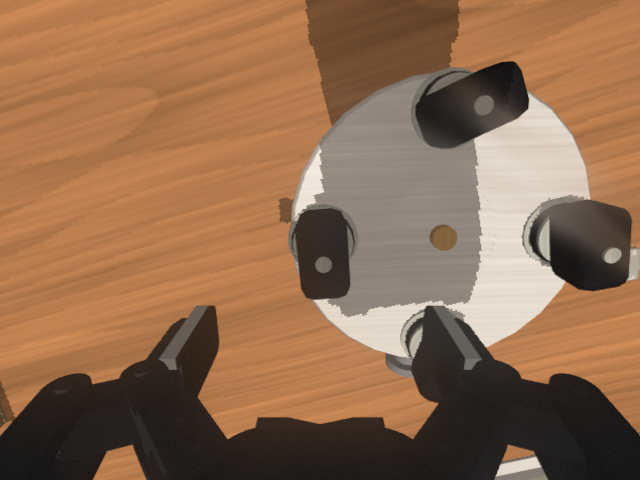

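View pics/w5c.png

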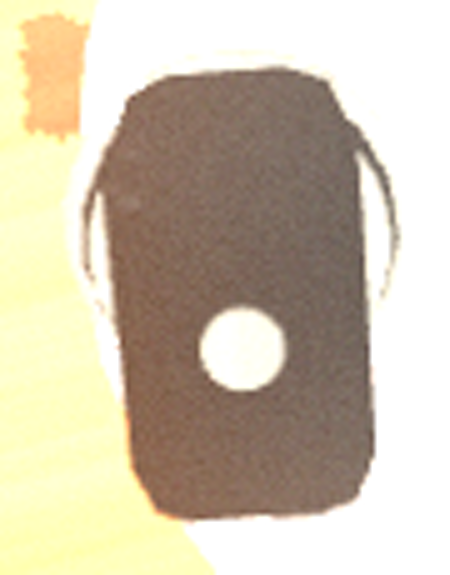

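```bash
python3 -m jog '[[[1,-0.006,0.005,0.13,-0.011],[1,0,0,0.13,0],[1,0,0,0,0],[0.3,0,0,0,0],[0.3,0,0,0,0]]]' 100 >/dev/null
python3 -m jog '[[[0.3,0,0,0,0],[0.3,0,0,0,0],[0.3,0,0,0,0]]]' 100
python3 m.py
python3 -m jog '[[[0.3,0,0,0,0.024],[0.3,0,0,0,0]]]' >/dev/null; python3 m.py
python3 -m jog '[[[0.3,0,0,0.002,0.032],[0.3,0,0,0,0]]]' >/dev/null; python3 m.py
```

```text
time: 25.68
tool_pos: [0.5505, -0.0084, 0.131]
tool_rot: [3.141, 0.002, 2.894]
force: [-1.3, 2.6, 8.5]
gripper_width: 0.332
t 25.775 pos [ 0.5505 -0.0084  0.131 ] yaw 2.894 F [-1.1  2.1  8.6] Tz [0.058 0.032 0.088] mean [0.444 0.281 0.059] g 0.326
t 26.125 pos [ 0.5505 -0.0084  0.1309] yaw 2.8189 F [-1.   1.6  7.9] Tz [0.258 0.269 0.304] mean [0.355 0.282 0.277] g 0.32
t 26.475 pos [ 0.5505 -0.0085  0.1304] yaw 2.7183 F [-1.   1.5  9.1] Tz [0.306 0.32  0.297] mean [0.214 0.327 0.308] g 0.325
```

```bash
python3 -m jog '[[[0.3,0,0,0.002,0.032],[0.3,0,0,0,0]]]' >/dev/null; python3 m.py
python3 -m jog '[[[0.3,0,0,0.001,0.016],[0.3,0,0,0,0]]]'>/dev/null; python3 m.py 4
```

```text
t 26.825 pos [ 0.5504 -0.0086  0.1299] yaw 2.6177 F [-1.8  1.4  8.3] Tz [0.324 0.319 0.314] mean [0.107 0.402 0.319] g 0.327
t 27.225 pos [ 0.5504 -0.0087  0.1296] yaw 2.5675 F [-1.6  0.6  8.8] Tz [0.32  0.308 0.33  0.365] mean [0.054 0.431 0.331] g 0.329
```

```bash
python3 -m jog '[[[0.3,0,0,0.001,0.016],[0.3,0,0,0,0]]]' >/dev/null; python3 m.py 4
python3 -m jog '[[[0.3,0,0,0.001,0.016],[0.3,0,0,0,0]]]'>/dev/null; python3 m.py 4
```

```text
t 27.625 pos [ 0.5503 -0.0087  0.1294] yaw 2.5173 F [-1.8  0.1  8.6] Tz [0.299 0.36  0.336 0.389] mean [0.007 0.478 0.346] g 0.327
t 28.025 pos [ 0.5503 -0.0088  0.1291] yaw 2.4669 F [-1.7  0.4  9. ] Tz [0.301 0.352 0.358 0.382] mean [-0.03   0.517  0.348] g 0.327
```

```bash
python3 -m jog '[[[0.3,0,0,0.001,0.016],[0.3,0,0,0,0]]]' >/dev/null; python3 m.py 4
python3 -m jog '[[[0.3,0,0,0.001,0.016],[0.3,0,0,0,0]]]'>/dev/null; python3 m.py 4
```

```text
t 28.425 pos [ 0.5502 -0.0088  0.1289] yaw 2.4166 F [-1.9 -0.2  9. ] Tz [0.348 0.285 0.31  0.325] mean [-0.073  0.565  0.317] g 0.328
t 28.825 pos [ 0.5502 -0.0088  0.1286] yaw 2.3664 F [-2.6  0.1  8.9] Tz [0.324 0.39  0.312 0.302] mean [-0.087  0.62   0.332] g 0.325
```

```bash
python3 -m jog '[[[0.3,0,0,0.002,0.032],[0.3,0,0,0,0]]]' >/dev/null; python3 m.py 4
python3 -m jog '[[[0.3,0,0,0.001,0.016],[0.3,0,0,0,0]]]'>/dev/null; python3 m.py 4
```

```text
t 29.225 pos [ 0.5501 -0.0089  0.1282] yaw 2.2658 F [-2.9 -0.4 10. ] Tz [0.368 0.324 0.359 0.342] mean [-0.156  0.742  0.348] g 0.328
t 29.625 pos [ 0.5501 -0.0089  0.128 ] yaw 2.2155 F [-3.4 -0.7 10.8] Tz [0.386 0.318 0.406 0.346] mean [-0.185  0.847  0.364] g 0.326
```

```bash
python3 -m jog '[[[0.3,0,0,0.001,0.016],[0.3,0,0,0,0]]]' >/dev/null; python3 m.py 4
python3 -m jog '[[[0.3,0,0,0.001,0.016],[0.3,0,0,0,0]]]'>/dev/null; python3 m.py 5
```

```text
t 30.025 pos [ 0.55   -0.0089  0.1278] yaw 2.1653 F [-3.7 -0.6 11.5] Tz [0.415 0.39  0.347 0.364] mean [-0.231  0.98   0.379] g 0.33
t 30.475 pos [ 0.55   -0.009   0.1276] yaw 2.1151 F [-4.5 -1.  12.3] Tz [0.388 0.377 0.371 0.342 0.363] mean [-0.242  1.06   0.368] g 0.324
```

```bash
python3 -m jog '[[[0.3,0,0,0.001,0.016],[0.3,0,0,0,0]]]' >/dev/null; python3 m.py 5
```

```text
t 30.925 pos [ 0.55   -0.009   0.1275] yaw 2.0648 F [-4.5 -0.7 13.5] Tz [0.455 0.447 0.424 0.436 0.424] mean [-0.286  1.154  0.437] g 0.329
```

```bash
python3 -m jog '[[[1,0,0,0,0],[1,0,0,0,0],[1,0,0,-0.12,0],[1,0,0,-0.12,0],[1,0,0,0,0]]]'>/dev/null; python3 go.py .594 .1621 .19 3.026
```

```text
31.55 pos [ 0.5512 -0.0088  0.1877] rot [3.138e+00 2.000e-03 2.064e+00] shift [ 0.521  0.475 -0.009] turn -0.306 j6 0.93
```

```bash
python3 -m jog '[[[1,0.174,0.158,-0.003,0],[1,0.174,0.158,-0.003,0],[1,0.174,0.158,-0.003,0],[1,0,0,0,-0.059],[1,0,0,0,-0.059]]]'>/dev/null; python3 -m jog '[[[1,0,0,0,-0.059],[1,0,0,0,-0.059],[1,0,0,0,-0.059],[1,0,0,0,-0.011]]]'>/dev/null; python3 go.py .594 .1621 .128 3.026
```

```text
32.675 pos [0.5917 0.1624 0.1869] rot [-3.141e+00 -1.000e-03  3.026e+00] shift [-0.01  -0.     0.236] turn 0.0 j6 0.26
```

```bash
python3 -m jog '[[[1,-0.009,0,0.118,0],[1,0,0,0.114,0],[0.3,0,0,0,0],[0.3,0,0,0,0],[0.3,0,0,0,0]]]'>/dev/null; python3 -m jog '[[[0.3,0,0,0,0],[0.3,0,0,0,0]]]'>/dev/null;python3 m.py 2
python3 -m jog '[[[0.3,0,0,0,0.019],[0.3,0,0,0,0]]]'>/dev/null;python3 m.py 4
```

```text
t 33.6 pos [0.5957 0.1614 0.132 ] yaw 3.0247 F [-0.6 -5.7  7.3] Tz [0.066 0.075] mean [-0.799  0.121  0.071] g 0.305
t 34.0 pos [0.5956 0.161  0.132 ] yaw 2.9649 F [-1.4 -6.7  8.1] Tz [0.151 0.167 0.12  0.108] mean [-1.147  0.203  0.137] g 0.301
```

Run:
```python
from h import *
im,K,R,t=cam("wrist");cv2.imwrite("pics/w6.png",im)
im,K,R,t=cam("scene");cv2.imwrite("pics/s6.png",cv2.resize(im[140:300,260:460],None,fx=4,fy=3.7))
```

```text
(no output)
```

View pics/w6.png

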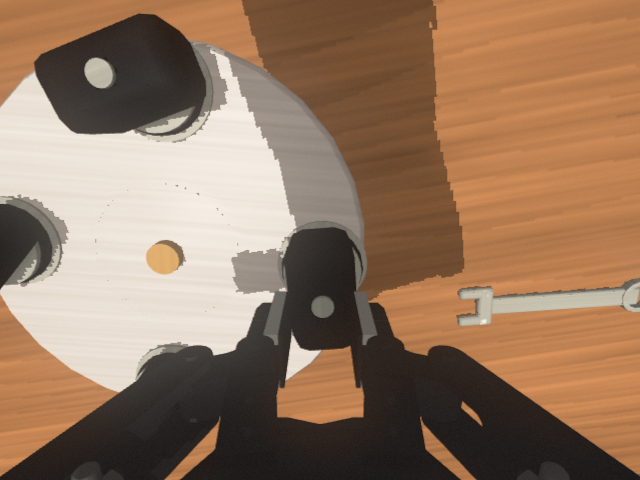

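View pics/s6.png

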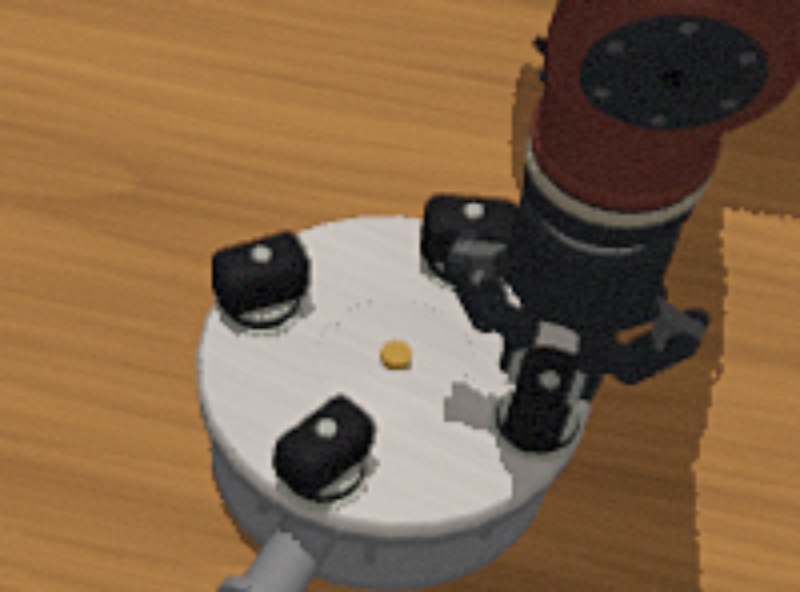

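```bash
python3 -m jog '[[[0.3,0,0,0,0.008],[0.3,0,0,0,0]]]'>/dev/null;python3 m.py 3
python3 -c "
import cv2
im=cv2.imread('pics/w6.png');cv2.imwrite('pics/w6c.png',cv2.resize(cv2.convertScaleAbs(im[210:400,230:420],alpha=2.5),None,fx=3.1,fy=3.1,interpolation=cv2.INTER_CUBIC))"
```

```text
t 34.45 pos [0.5956 0.1609 0.132 ] yaw 2.9398 F [-1.  -7.1  8.1] Tz [0.234 0.203 0.172] mean [-1.293  0.165  0.203] g 0.304
```

View pics/w6c.png

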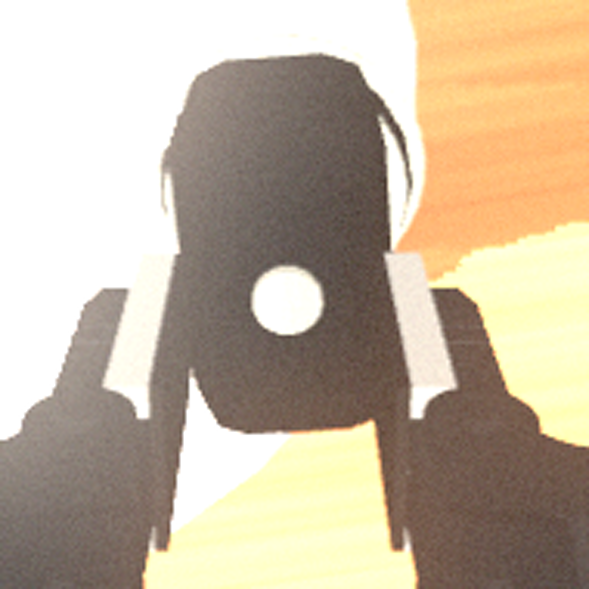

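```bash
python3 -m jog '[[[0.3,0,0,0,0.013],[0.3,0,0,0,0]]]'>/dev/null;python3 m.py 3
```

```text
t 34.8 pos [0.5958 0.1607 0.132 ] yaw 2.8988 F [-0.3 -7.4  7.7] Tz [0.261 0.19  0.256] mean [-1.5    0.028  0.236] g 0.306
```

```bash
python3 -m jog '[[[1,0,0,0,0],[1,0,0,0,0],[1,0,0,0,0]]]';python3 - <<'E'
from h import *
im,K,R,t=cam("wrist");cv2.imwrite("pics/w7.png",im);np.savez("w7.npz",K=K,R=R,t=t)
cv2.imwrite('pics/w7c.png',cv2.resize(cv2.convertScaleAbs(im[210:400,230:420],alpha=2.5),None,fx=3.1,fy=3.1,interpolation=cv2.INTER_CUBIC))
E
python3 m.py 1
```

```text
time: 35.17
tool_pos: [0.5944, 0.1624, 0.13]
tool_rot: [3.141, 0.0, 2.9]
force: [0.6, -0.4, -0.5]
gripper_width: 0.92
t 35.225 pos [0.5943 0.1624 0.1299] yaw 2.9002 F [-0.6 -0.9  0.8] Tz [-0.021] mean [-0.01   0.008 -0.021] g 0.992
```

View pics/w7c.png

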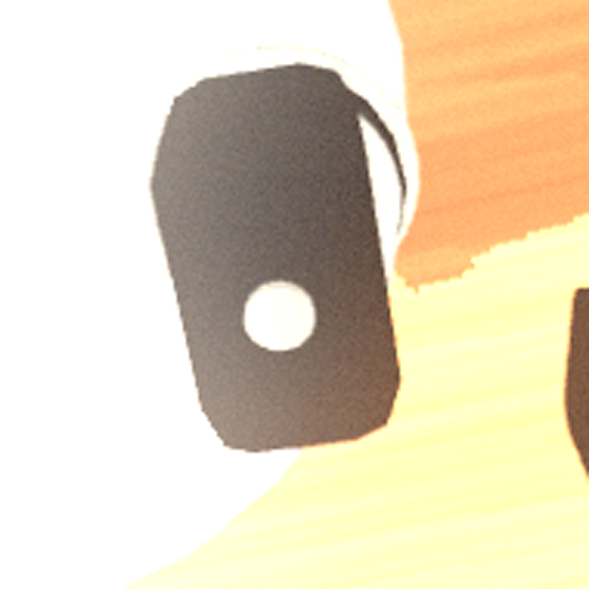

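```bash
python3 -m jog '[[[1,0,0,0.014,-0.054],[0.3,0,0,0,0],[0.3,0,0,0,0],[0.3,0,0,0,0],[0.3,0,0,0,0]]]'>/dev/null; python3 -m jog '[[[0.3,0,0,0,0]]]'>/dev/null;python3 m.py 2
python3 -m jog '[[[0.3,0,0,0,0.02],[0.3,0,0,0,0]]]'>/dev/null;python3 m.py 3
```

```text
t 36.025 pos [0.5946 0.1624 0.1271] yaw 3.0688 F [-1.7  0.4  5.3] Tz [-0.003 -0.032] mean [-0.     0.356 -0.017] g 0.327
t 36.375 pos [0.5946 0.1624 0.1271] yaw 3.0064 F [-1.6 -0.1  5.9] Tz [0.309 0.285 0.358] mean [-0.037  0.311  0.317] g 0.328
```

```bash
python3 -m jog '[[[0.3,0,0,0,0.006],[0.3,0,0,0,0]]]'>/dev/null;python3 m.py 3
python3 -m jog '[[[0.3,0,0,0,0.005],[0.3,0,0,0,0]]]'>/dev/null;python3 m.py 4
```

```text
t 36.725 pos [0.5946 0.1623 0.1271] yaw 2.9877 F [-1.4 -0.5  5.8] Tz [0.371 0.368 0.346] mean [-0.074  0.333  0.362] g 0.328
t 37.125 pos [0.5946 0.1623 0.1271] yaw 2.9721 F [-1.5 -0.4  5.4] Tz [0.471 0.489 0.477 0.433] mean [-0.083  0.35   0.468] g 0.327
```

```bash
python3 -m jog '[[[1,0,0,0,0],[1,0,0,0,0],[1,0,0,-0.12,0],[1,0,0,-0.12,0],[1,0,0,0,0]]]'>/dev/null; python3 go.py .658 .0540 .187 2.612
```

```text
37.75 pos [0.5959 0.1624 0.1888] rot [3.14  0.004 2.972] shift [-0.318 -0.386  0.008] turn 0.115 j6 0.32
```

```bash
python3 -m jog '[[[1,-0.159,-0.193,0.003,0],[1,-0.159,-0.193,0.002,0],[1,0,0,0,0.057],[1,0,0,0,0.058],[1,0,0,0,0]]]'>/dev/null; python3 go.py .658 .0540 .1268 2.612;python3 - <<'E'
from h import *
im,K,R,t=cam("wrist");cv2.imwrite("pics/w8.png",im);np.savez("w8.npz",K=K,R=R,t=t)
E
```

```text
38.375 pos [0.6561 0.0535 0.1842] rot [-3.141e+00 -1.000e-03  2.612e+00] shift [-0.006  0.006  0.23 ] turn -0.0 j6 0.5
```

View pics/w8.png

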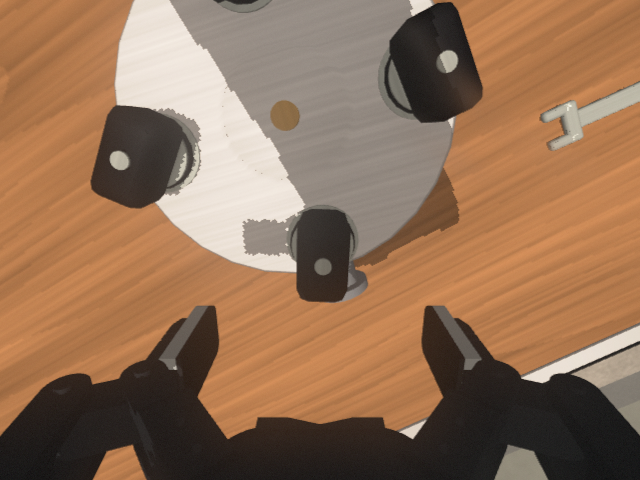

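```bash
python3 -m jog '[[[1,-0.006,0.006,0.115,0],[1,0,0,0.115,0],[0.3,0,0,0,0],[0.3,0,0,0,0],[0.3,0,0,0,0]]]'>/dev/null; python3 -m jog '[[[0.3,0,0,0,0],[0.3,0,0,0,0]]]'>/dev/null;python3 m.py 2
python3 -m jog '[[[0.3,0,0,0,0.03],[0.3,0,0,0,0]]]'>/dev/null;python3 m.py 3
```

```text
t 39.35 pos [0.6594 0.0539 0.1298] yaw 2.6113 F [-2.2 -1.1  7.6] Tz [-0.057 -0.068] mean [-0.319  0.512 -0.062] g 0.318
t 39.7 pos [0.6592 0.0537 0.1298] yaw 2.5175 F [-2.7 -2.2  7.5] Tz [0.325 0.368 0.337] mean [-0.499  0.566  0.343] g 0.315
```

```bash
python3 -m jog '[[[0.3,0,0,0.002,0.032],[0.3,0,0,0,0]]]'>/dev/null;python3 m.py 3
python3 -m jog '[[[0.3,0,0,0.002,0.032],[0.3,0,0,0,0]]]'>/dev/null;python3 m.py 3
```

```text
t 40.05 pos [0.6591 0.0535 0.1294] yaw 2.4169 F [-3.4 -2.9  8.8] Tz [0.427 0.401 0.443] mean [-0.681  0.796  0.424] g 0.322
t 40.4 pos [0.659  0.0534 0.129 ] yaw 2.3164 F [-4.5 -3.5 10.3] Tz [0.453 0.428 0.376] mean [-0.877  0.979  0.419] g 0.321
```

```bash
python3 -m jog '[[[0.3,0,0,0.002,0.032],[0.3,0,0,0,0]]]'>/dev/null;python3 m.py 3
python3 -m jog '[[[0.3,0,0,0.002,0.032],[0.3,0,0,0,0]]]'>/dev/null;python3 m.py 4
```

```text
t 40.75 pos [0.6589 0.0532 0.1287] yaw 2.2158 F [-5.5 -4.5 12.3] Tz [0.509 0.528 0.499] mean [-1.     1.29   0.512] g 0.322
t 41.15 pos [0.6587 0.053  0.1283] yaw 2.1153 F [-6.4 -5.8 13.7] Tz [0.513 0.562 0.522 0.567] mean [-1.161  1.579  0.541] g 0.326
```

```bash
python3 -m jog '[[[0.3,0,0,0.002,0.032],[0.3,0,0,0,0]]]'>/dev/null;python3 m.py 4
python3 -m jog '[[[0.3,0,0,0.001,0.01],[0.3,0,0,0,0]]]'>/dev/null;python3 m.py 4
```

```text
t 41.55 pos [0.6585 0.053  0.128 ] yaw 2.0148 F [-7.6 -5.1 15.4] Tz [0.579 0.604 0.556 0.51 ] mean [-1.263  1.835  0.562] g 0.321
t 41.95 pos [0.6585 0.0529 0.1279] yaw 1.9834 F [-8.5 -5.7 16.7] Tz [0.658 0.539 0.633 0.601] mean [-1.323  1.963  0.608] g 0.318
```

```bash
python3 -m jog '[[[1,0,0,0,0],[1,0,0,0,0],[1,0,0,-0.12,0],[1,0,0,-0.12,0],[1,0,0,0,0]]]'>/dev/null; python3 go.py .4872 .0983 .187 1.758
```

```text
42.575 pos [0.6603 0.0545 0.1876] rot [3.137e+00 2.000e-03 1.983e+00] shift [ 0.438 -0.564 -0.001] turn 0.072 j6 1.13
```

```bash
python3 -m jog '[[[1,0.146,-0.188,0,0],[1,0.146,-0.188,0,0],[1,0.146,-0.188,0,0],[1,0,0,0,0.036],[1,0,0,0,0.036]]]'>/dev/null;python3 -m jog '[[[1,0,0,0,0]]]'>/dev/null; python3 go.py .4872 .0983 .1265 1.758
```

```text
43.325 pos [0.4851 0.0983 0.1845] rot [-3.141 -0.     1.758] shift [-0.002  0.008  0.232] turn -0.0 j6 1.44
```

```bash
python3 -m jog '[[[1,-0.002,0.008,0.118,0],[1,0,0,0.116,0],[0.3,0,0,0,0],[0.3,0,0,0,0],[0.3,0,0,0,0]]]'>/dev/null; python3 -m jog '[[[0.3,0,0,0,0],[0.3,0,0,0,0]]]'>/dev/null;python3 m.py 2
python3 -m jog '[[[0.3,0,0,0,0.03],[0.3,0,0,0,0]]]'>/dev/null;python3 m.py 3
```

```text
t 44.25 pos [0.4875 0.0979 0.1281] yaw 1.7569 F [-5.2 -1.4 12.2] Tz [-0.124 -0.078] mean [-0.234  1.148 -0.101] g 0.327
t 44.6 pos [0.4874 0.0979 0.128 ] yaw 1.6632 F [-6.7 -1.4 11.8] Tz [0.352 0.388 0.394] mean [-0.322  1.257  0.378] g 0.328
```

```bash
python3 -m jog '[[[0.3,0,0,0.002,0.032],[0.3,0,0,0,0]]]'>/dev/null;python3 m.py 3
python3 -m jog '[[[0.3,0,0,0.002,0.032],[0.3,0,0,0,0]]]'>/dev/null;python3 m.py 3
```

```text
t 44.95 pos [0.4873 0.0979 0.1277] yaw 1.5628 F [-7.4 -1.6 14.2] Tz [0.398 0.432 0.385] mean [-0.38   1.558  0.405] g 0.324
t 45.3 pos [0.4871 0.0979 0.1273] yaw 1.4623 F [-9.2 -1.3 16.6] Tz [0.435 0.477 0.471] mean [-0.43   1.789  0.461] g 0.331
```

```bash
python3 -m jog '[[[0.3,0,0,0.001,0.032],[0.3,0,0,0,0]]]'>/dev/null;python3 m.py 3
python3 -m jog '[[[0.3,0,0,0.001,0.032],[0.3,0,0,0,0]]]'>/dev/null;python3 m.py 4
```

```text
t 45.65 pos [0.487  0.0979 0.127 ] yaw 1.3619 F [-9.  -1.6 17.2] Tz [0.502 0.483 0.502] mean [-0.423  1.891  0.496] g 0.325
t 46.05 pos [0.4869 0.0979 0.1268] yaw 1.2615 F [-9.3 -1.6 16.8] Tz [0.601 0.586 0.55  0.594] mean [-0.414  2.001  0.583] g 0.327
```

```bash
python3 -m jog '[[[0.3,0,0,0.001,0.018],[0.3,0,0,0,0]]]'>/dev/null;python3 m.py 5
python3 -m jog '[[[1,0,0,0,0],[1,0,0,0,0],[1,0,0,-0.12,0],[1,0,0,-0.12,0],[1,0,0,0,0]]]'>/dev/null; python3 go.py .5944 .1623 .187 3.07
```

```text
t 46.5 pos [0.4867 0.0979 0.1265] yaw 1.205 F [-10.7  -1.8  18.6] Tz [0.552 0.573 0.623 0.617 0.629] mean [-0.417  2.132  0.599] g 0.323
47.125 pos [0.4894 0.0982 0.1869] rot [ 3.137e+00 -2.000e-03  1.204e+00] shift [0.39  0.3   0.002] turn -0.594 j6 1.99
```

```bash
python3 -m jog '[[[1,0.195,0.151,0,0],[1,0.195,0.151,0,0],[1,0,0,0,-0.059],[1,0,0,0,-0.059],[1,0,0,0,-0.059]]]'>/dev/null; python3 -m jog '[[[1,0,0,0,-0.059],[1,0,0,0,-0.059],[1,0,0,0,-0.059],[1,0,0,0,-0.059],[1,0,0,0,-0.059]]]'>/dev/null; python3 -m jog '[[[1,0,0,0,-0.059],[1,0,0,0,-0.059],[1,0,0,0,-0.004]]]'>/dev/null; python3 go.py .5944 .1623 .126 3.07
```

```text
48.75 pos [0.5928 0.1619 0.1839] rot [-3.141e+00 -1.000e-03  3.069e+00] shift [-0.007  0.002  0.231] turn -0.0 j6 0.22
```

```bash
python3 -m jog '[[[1,-0.007,0.002,0.118,0],[1,0,0,0.117,0],[0.3,0,0,0,0],[0.3,0,0,0,0],[0.3,0,0,0,0]]]'>/dev/null; python3 -m jog '[[[0.3,0,0,0,0],[0.3,0,0,0,0]]]'>/dev/null;python3 m.py 2
python3 -m jog '[[[0.3,0,0,0,0.03],[0.3,0,0,0,0]]]'>/dev/null;python3 m.py 3
```

```text
t 49.675 pos [0.5958 0.1624 0.1278] yaw 3.0692 F [-0.9  0.1  6.4] Tz [-0.001 -0.021] mean [-0.105  0.26  -0.011] g 0.324
t 50.025 pos [0.5958 0.1623 0.1278] yaw 2.9753 F [-0.5 -1.   7.1] Tz [0.372 0.37  0.393] mean [-0.314  0.263  0.378] g 0.325
```

```bash
python3 -m jog '[[[0.3,0,0,0.002,0.032],[0.3,0,0.0,0,0]]]'>/dev/null;python3 m.py 2
python3 -m jog '[[[0.3,0,0,0.002,0.032],[0.3,0,0,0,0]]]'>/dev/null;python3 m.py 3
```

```text
t 50.325 pos [0.5958 0.1621 0.1274] yaw 2.8745 F [-1.5 -1.4  7.8] Tz [0.418 0.417] mean [-0.466  0.405  0.417] g 0.322
t 50.675 pos [0.5957 0.162  0.1271] yaw 2.7742 F [-2.4 -2.2  8.9] Tz [0.442 0.438 0.375] mean [-0.666  0.49   0.418] g 0.322
```

```bash
python3 -m jog '[[[0.3,0,0,0.002,0.032],[0.3,0,0.0,0,0]]]'>/dev/null;python3 m.py 2
python3 -m jog '[[[0.3,0,0,0.002,0.032],[0.3,0,0,0,0]]]'>/dev/null;python3 m.py 4
```

```text
t 50.975 pos [0.5957 0.1618 0.1267] yaw 2.6734 F [-3.1 -3.4 11.1] Tz [0.477 0.501] mean [-0.839  0.667  0.489] g 0.328
t 51.375 pos [0.5956 0.1617 0.1264] yaw 2.5732 F [-3.6 -3.9 12.3] Tz [0.468 0.553 0.488 0.499] mean [-0.987  0.875  0.502] g 0.324
```

```bash
python3 -m jog '[[[0.3,0,0,0.002,0.032],[0.3,0,0.0,0,0]]]'>/dev/null;python3 m.py 3
python3 -m jog '[[[0.3,0,0,0.001,0.02],[0.3,0,0,0,0]]]'>/dev/null;python3 m.py 5
```

```text
t 51.725 pos [0.5956 0.1616 0.126 ] yaw 2.4726 F [-4.4 -4.3 14. ] Tz [0.635 0.585 0.584] mean [-1.179  1.11   0.602] g 0.32
t 52.175 pos [0.5955 0.1615 0.1259] yaw 2.4099 F [-4.8 -5.1 14.8] Tz [0.597 0.606 0.594 0.576 0.549] mean [-1.24   1.193  0.584] g 0.327
```

```bash
python3 -m jog '[[[1,0,0,0,0],[1,0,0,0,0],[1,0,0,-0.12,0],[1,0,0,-0.12,0],[1,0,0,0,0]]]'>/dev/null; python3 go.py .5502 -.0088 .187 2.18
```

```text
52.8 pos [0.5964 0.1627 0.1856] rot [3.138e+00 3.000e-03 2.410e+00] shift [-0.321 -0.634 -0.007] turn 0.073 j6 0.88
```

```bash
python3 -m jog '[[[1,-0.107,-0.211,-0.002,0],[1,-0.107,-0.211,-0.002,0],[1,-0.107,-0.211,-0.002,0],[1,0,0,0,0.037],[1,0,0,0,0.036]]]'>/dev/null;python3 -m jog '[[[1,0,0,0,0]]]'>/dev/null; python3 go.py .5502 -.0088 .126 2.18
```

```text
53.55 pos [ 0.5484 -0.0091  0.1841] rot [-3.141e+00 -1.000e-03  2.181e+00] shift [-0.003  0.007  0.232] turn 0.0 j6 0.81
```

```bash
python3 -m jog '[[[1,-0.003,0.007,0.118,0],[1,0,0,0.117,0],[0.3,0,0,0,0],[0.3,0,0,0,0],[0.3,0,0,0,0]]]'>/dev/null; python3 -m jog '[[[0.3,0,0,0,0],[0.3,0,0,0,0]]]'>/dev/null;python3 m.py 2
python3 -m jog '[[[0.3,0,0,0,0.03],[0.3,0,0,0,0]]]'>/dev/null;python3 m.py 3
```

```text
t 54.475 pos [ 0.5511 -0.0092  0.1277] yaw 2.1808 F [-3.7 -2.   9.4] Tz [-0.025  0.018] mean [-0.333  0.843 -0.003] g 0.327
t 54.825 pos [ 0.5509 -0.0093  0.1277] yaw 2.087 F [-4.4 -2.5  9.9] Tz [0.382 0.366 0.379] mean [-0.46   0.943  0.376] g 0.323
```

```bash
python3 -m jog '[[[0.3,0,0,0.002,0.032],[0.3,0,0.0,0,0]]]'>/dev/null;python3 m.py 2
python3 -m jog '[[[0.3,0,0,0.002,0.032],[0.3,0,0,0,0]]]'>/dev/null;python3 m.py 2
python3 -m jog '[[[0.3,0,0,0.002,0.032],[0.3,0,0,0,0]]]'>/dev/null;python3 m.py 3
```

```text
t 55.125 pos [ 0.5508 -0.0094  0.1273] yaw 1.9862 F [-4.4 -2.5 11.2] Tz [0.419 0.333] mean [-0.609  1.158  0.376] g 0.326
t 55.425 pos [ 0.5507 -0.0095  0.127 ] yaw 1.8856 F [-6.9 -3.  12.9] Tz [0.45  0.439] mean [-0.671  1.43   0.444] g 0.332
t 55.775 pos [ 0.5506 -0.0096  0.1266] yaw 1.7853 F [-7.6 -3.3 15.4] Tz [0.482 0.515 0.513] mean [-0.754  1.728  0.503] g 0.324
```

```bash
python3 -m jog '[[[0.3,0,0,0.001,0.032],[0.3,0,0.0,0,0]]]'>/dev/null;python3 m.py 3
python3 -m jog '[[[0.3,0,0,0.001,0.025],[0.3,0,0,0,0]]]'>/dev/null;python3 m.py 5
```

```text
t 56.125 pos [ 0.5504 -0.0096  0.1263] yaw 1.6849 F [-7.7 -3.7 15.4] Tz [0.531 0.478 0.531] mean [-0.802  1.846  0.513] g 0.326
t 56.575 pos [ 0.5503 -0.0096  0.1261] yaw 1.6065 F [-8.7 -4.  16.6] Tz [0.611 0.552 0.621 0.538 0.562] mean [-0.852  1.973  0.577] g 0.329
```

```bash
python3 -m jog '[[[1,0,0,0,0],[1,0,0,0,0],[1,0,0,-0.12,0],[1,0,0,-0.12,0],[1,0,0,0,0]]]'>/dev/null; python3 go.py .595 .1623 .187 2.57
```

```text
57.2 pos [ 0.5524 -0.0088  0.1863] rot [3.137e+00 1.000e-03 1.606e+00] shift [ 0.678  0.194 -0.002] turn -0.307 j6 1.39
```

```bash
python3 -m jog '[[[1,0.226,0.065,-0.001,0],[1,0.226,0.065,-0.001,0],[1,0.226,0.065,-0.001,0],[1,0,0,0,-0.059],[1,0,0,0,-0.059]]]'>/dev/null;python3 -m jog '[[[1,0,0,0,-0.059],[1,0,0,0,-0.059],[1,0,0,0,-0.059],[1,0,0,0,-0.012]]]'>/dev/null; python3 go.py .595 .1623 .1255 2.57
python3 - <<'E'
from h import *
im,K,R,t=cam("wrist");cv2.imwrite("pics/w9.png",im)
E
```

```text
58.325 pos [0.5931 0.1625 0.1837] rot [-3.141e+00 -1.000e-03  2.574e+00] shift [-0.007  0.004  0.233] turn 0.001 j6 0.72
```

View pics/w9.png

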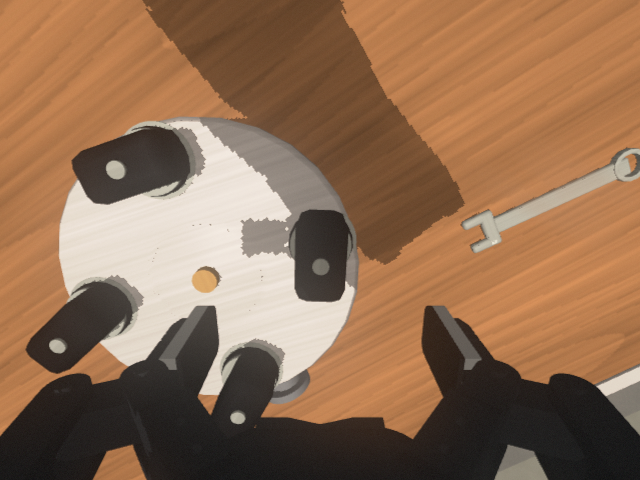

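```bash
python3 -m jog '[[[1,-0.007,0.003,0.118,0],[1,0,0,0.117,0],[0.3,0,0,0,0],[0.3,0,0,0,0],[0.3,0,0,0,0]]]'>/dev/null; python3 -m jog '[[[0.3,0,0,0,0],[0.3,0,0,0,0]]]'>/dev/null;python3 m.py 2
python3 -m jog '[[[0.3,0,0,0,0.032],[0.3,0,0,0,0]]]'>/dev/null;python3 m.py 2
python3 -m jog '[[[0.3,0,0,0,0.01],[0.3,0,0,0,0]]]'>/dev/null;python3 m.py 3
```

```text
t 59.3 pos [0.5959 0.1617 0.1279] yaw 2.5697 F [-2.3 -2.8  8.5] Tz [-0.03   0.018] mean [-0.631  0.635 -0.006] g 0.319
t 59.6 pos [0.5959 0.1616 0.1279] yaw 2.4695 F [-2.8 -3.8  8.4] Tz [0.365 0.363] mean [-0.755  0.699  0.364] g 0.321
t 59.95 pos [0.5958 0.1615 0.1278] yaw 2.4386 F [-3.3 -4.1  8.4] Tz [0.549 0.527 0.516] mean [-0.865  0.727  0.531] g 0.317
```

```bash
python3 -m jog '[[[0.3,0,0,0,0.01],[0.3,0,0,0,0]]]'>/dev/null;python3 m.py 4
```

```text
t 60.35 pos [0.5958 0.1615 0.1278] yaw 2.4073 F [-3.2 -3.9  8.2] Tz [0.633 0.69  0.598 0.673] mean [-0.914  0.741  0.648] g 0.321
```

```bash
python3 -m jog '[[[1,0,0,0,0],[1,0,0,0,0],[1,0,0,-0.12,0],[1,0,0,-0.12,0]]]'>/dev/null; python3 go.py .6585 .0540 .187 2.145
```

```text
60.85 pos [0.5951 0.1623 0.1866] rot [-3.141e+00 -1.000e-03  2.407e+00] shift [-0.478 -0.151 -0.002] turn 0.083 j6 0.88
```

```bash
python3 -m jog '[[[1,-0.239,-0.07,0,0],[1,-0.239,-0.08,0,0],[1,0,0,0,0.042],[1,0,0,0,0.041],[1,0,0,0,0]]]'>/dev/null; python3 go.py .6585 .0540 .126 2.145
```

```text
61.475 pos [0.6587 0.0546 0.1859] rot [ 3.141 -0.     2.147] shift [-0.002 -0.002  0.24 ] turn 0.001 j6 0.97
```

```bash
python3 -m jog '[[[1,-0.002,0,0.12,0],[1,0,0,0.118,0],[0.3,0,0,0,0],[0.3,0,0,0,0],[0.3,0,0,0,0]]]'>/dev/null; python3 -m jog '[[[0.3,0,0,0,0],[0.3,0,0,0,0]]]'>/dev/null;python3 m.py 1
python3 -m jog '[[[0.3,0,0,0,0.032],[0.3,0,0,0,0]]]'>/dev/null;python3 m.py 2
python3 -m jog '[[[0.3,0,0,0,0.006],[0.3,0,0,0,0]]]'>/dev/null;python3 m.py 3
```

```text
t 62.35 pos [0.6587 0.0534 0.1286] yaw 2.146 F [-6.7 -3.4 10.9] Tz [-0.11] mean [-0.686  1.391 -0.11 ] g 0.32
t 62.65 pos [0.6586 0.0533 0.1286] yaw 2.0457 F [-6.7 -3.5 10.4] Tz [0.336 0.329] mean [-0.814  1.518  0.333] g 0.321
t 63.0 pos [0.6585 0.0533 0.1286] yaw 2.0273 F [-7.1 -3.2 10.7] Tz [0.449 0.396 0.397] mean [-0.83   1.55   0.414] g 0.318
```

```bash
python3 -m jog '[[[0.3,0,0,0,0.007],[0.3,0,0,0,0]]]'>/dev/null;python3 m.py 2
python3 -m jog '[[[0.3,0,0,0,0.007],[0.3,0,0,0,0]]]'>/dev/null;python3 m.py 3
```

```text
t 63.3 pos [0.6585 0.0533 0.1286] yaw 2.0054 F [-7.6 -3.9 10.7] Tz [0.551 0.521] mean [-0.851  1.512  0.536] g 0.317
t 63.65 pos [0.6585 0.0533 0.1286] yaw 1.9835 F [-7.3 -4.3 10.6] Tz [0.521 0.548 0.544] mean [-0.891  1.559  0.538] g 0.324
```

```bash
python3 -m jog '[[[1,0,0,0,0],[1,0,0,0,0],[1,0,0,-0.15,0],[1,0,0,-0.2,0],[1,0,0,0,0]]]'
python3 - <<'E'
from h import *
im,K,R,t=cam("top");cv2.imwrite("pics/topend.png",im)
s=bot.observe();print(s['time'],s['force'],s['qd'].round(3))
bot.finish_job()
E
```

```text
time: 64.28
tool_pos: [0.6615, 0.0543, 0.2187]
tool_rot: [3.134, 0.003, 1.983]
force: [0.4, 0.3, -0.5]
gripper_width: 1.001
64.325 [-0.29209311  0.03302944 -0.66179994] [-0.     0.029 -0.057 -0.019 -0.001  0.   ]
the job is handed in; nothing more can be done
```

View pics/topend.png

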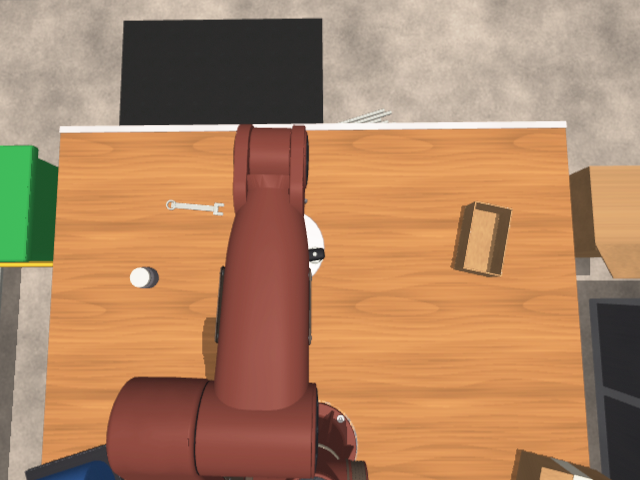

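I tightened all four knobs in star order, a, c, b, d, in two passes, and handed the job in at 64.3 s with the gripper open and clear. I saw no verdict. Loads are worked out from the measured wrist torque, which had about 0.03 N m of noise (roughly 6 N).

| Knob | First pass (N m) | Second pass (N m) | Last re-check (N m) | Estimated final load |
|---|---|---|---|---|
| a | 0.43 | 0.61 | 0.54 | about 41 N |
| c | 0.41 | 0.60 | not re-checked | about 43 N |
| b | 0.42 | 0.58 | held to 0.65 | about 50–60 N |
| d | 0.44 | 0.58 | not re-checked | about 50 N |

- **Re-checks:** Knob a's torque levelled off at 0.54 N m, so the later knobs had eased it a little. On b I applied up to 0.65 N m without clearly seeing it slip, so it may have tightened slightly. For c and d the loads are inferred only, c from how much a eased.
- **One bad grip:** When I first went back to b between the passes, the grip was about 3 mm too high and not square, and the torque readings made no sense. I opened, realigned from a wrist picture and gripped lower. The readings were then normal.
- **Bystanders:** The wrench, grease jar and parts bin are at the same pixels in the last top picture as in the first.

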